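# Book in and put away a headdress order on the backstage props bench

### The job

Put the headdress order away. First turn the canister on the scanner's round pad so that its label squarely faces the scanner window, and leave it standing there on the pad; then hang every headdress frame over the rail so that the bar runs under its arch with a foot on either side, and stand every flat carton on the wooden board on one of its small end edges (the 60 x 28 mm ones), so that it stands tall and upright on its own. Do not shift the spool, radio or glue gun.

Things in the scene. Friction and masses are not known exactly. Their poses are not given: they have to be found in the camera images.
- rail: steel rail on two posts, 300 mm long; origin on the table under the middle of the bar; the bar runs along its y axis, x is level and square to the bar
- rail_mid (a point): middle of the bar (round, 12 mm thick), its centre line 150 mm above the table; axes as rail; about 280 mm of the bar is free between the posts
- board: low fixed wooden board 120 (x) x 300 (y) x 6 (z) mm; origin at the centre of its underside, top face at z = 6 mm
- scanner: fixed grey barcode scanner block 60 (x) x 90 (y) x 110 (z) mm; origin at the centre of the block's underside; its dark window is on the -x face and it looks along -x onto a round black pad
- scan_window (a point): middle of the scanner's window, 50 mm above the table
- scan_pad (a point): centre of the top of the scanner's round pad, 110 mm across, 4 mm high, 120 mm in front of the block's centre (90 mm from the window)
- canister: upright grey cylindrical canister, 60 mm across and 100 mm tall with a slightly narrower black cap on the top 8 mm, 0.25 kg; origin at the centre of its underside, z up, the white barcode label is on its +x side
- canister_label (a point): middle of the label, on the side wall 30 mm from the canister's axis and 45 mm above its underside
- frame0: rigid headdress frame, 0.12 kg: upside-down U of silvery strip 30 mm wide (y), 5 mm thick, 133 mm across (x), arch top 118 mm high, on two grey padded feet; white square mount 30 x 30 x 41 mm on the arch (158 mm overall); red flowers on its shoulders; origin midway between the feet at their undersides, z up
- frame0_crown (a point): middle of the underside of the arch, 112.5 mm above the feet: where a bar bears
- frame0_mount (a point): where to grip the white mount, 143 mm above the feet (mount from 117 to 158 mm)
- frame1: rigid headdress frame, 0.12 kg: upside-down U of silvery strip 30 mm wide (y), 5 mm thick, 133 mm across (x), arch top 118 mm high, on two grey padded feet; white square mount 30 x 30 x 41 mm on the arch (158 mm overall); red flowers on its shoulders; origin midway between the feet at their undersides, z up
- frame1_crown (a point): middle of the underside of the arch, 112.5 mm above the feet: where a bar bears
- frame1_mount (a point): where to grip the white mount, 143 mm above the feet (mount from 117 to 158 mm)
- carton0: flat cardboard carton 100 (x) x 60 (y) x 28 (z) mm, 0.15 kg (may be absent), starts lying flat; origin at the centre of its 100 x 60 underside, z through its thickness, x along its length
- carton0_center (a point): middle of the carton, 14 mm above the origin along its z
- carton1: flat cardboard carton 100 (x) x 60 (y) x 28 (z) mm, 0.15 kg (may be absent), starts lying flat; origin at the centre of its 100 x 60 underside, z through its thickness, x along its length
- carton1_center (a point): middle of the carton, 14 mm above the origin along its z
- carton2: flat cardboard carton 100 (x) x 60 (y) x 28 (z) mm, 0.15 kg (may be absent), starts lying flat; origin at the centre of its 100 x 60 underside, z through its thickness, x along its length
- carton2_center (a point): middle of the carton, 14 mm above the origin along its z
- spool: bystander: green wire spool 64 mm across, 40 mm high; origin at its underside
- radio: bystander: black two-way radio in its charger, 80 x 70 mm, 130 mm tall plus aerial; origin at its underside
- gluegun: bystander: grey and black glue gun lying on its side, about 180 x 110 mm, 31 mm high; origin under the middle of its barrel
There are look-alikes about, which are no part of the job. Leave any orange or yellow look-alike of the canister alone.

How it is judged:
By the outcome, as a careful person would: the job done as asked, in the order asked, and still so for the second after the job is handed in, with the robot touching nothing.
Of carton0, carton1, carton2 only 2 to 3 are there at a start; the rules pass over those that are not, and their reading is None.
At some moment in a run one of carton0, carton1, carton2 may be knocked a few centimetres aside while the robot is not near it.
It also fails if it takes over 210 s, if anything falls off the work surface, if the arm or the gripper's body presses on something with over 40 N, if the wrist force passes 120 N, or if a joint passes its speed limit or range.

### The arm

A 6-joint arm with a two-finger parallel gripper is mounted at the origin on the work surface. World frame = base frame: x ahead of the robot, y to its left, z up, the work surface at z = 0. Lengths are in mm, angles in rad, forces in N, time in s.
With the tool pointing down it reaches from about 400 to 925 mm from the base axis. Payload 12.5 kg.
Tool frame: the origin (TCP) lies midway between the tips of the shut fingers; the grasp point (between the pads) lies 19 mm behind it; z points along the fingers, y is the line along which they close (so a half turn about z gives the same grasp; the last joint's range is limited). The gripper opens to 95 mm and grips with 3 to 60 N. Pads are 20 mm wide; open, the fingers measure 119 mm over their backs; the gripper's body (75 mm by 180 mm) begins 59 mm behind the grasp point.
Start: joints at [1.041, 0.491, 1.559, -0, 1.092, -0.106], TCP at [257.003, 569.733, 214.661] pointing down, gripper open.
Joint ranges: [-3.1, 3.1], [-0.84, 2.19], [0.05, 2.79], [-1.13, 4.28], [0.06, 2.93], [-2.69, 2.69]. Speed limits (rad/s): [2.22, 2.22, 2.79, 3.14, 3.14, 3.14].

### API

Orientations are given as [roll, pitch, yaw] about the fixed x, y, z axes, in that order (R = Rz(yaw) Ry(pitch) Rx(roll)).
In Python, from cell import env gives the robot as it stands.
- The arm moves only by the shell command python3 -m inch 'ROWS'. ROWS is JSON, a list of rows, each a list of 7 numbers: the turn, a rotation vector about the tool's x, y, z in rad, then the shift along the tool's x, y, z in cm, then the closure, from -1 (fully open) to 1 (shut). A call has 1 to 20 rows; each row shifts and turns the commanded pose from where the row before left it, along the tool's axes as they then stand; what a row does not reach is not made up. A row lasts 1/8 s, in which the tool goes at most 62.5 mm and 10.7 degrees, less where a joint would pass 70% of its speed; a pose out of reach is approached as far as the arm can. A call with a gripper value outside its range is refused whole. The fingers move at their own pace and stop on an object; the grip force is fixed at half the most. Time passes only in rows, so rows that do not move let the fingers close. It gives the time, the measured TCP pose, the force, the opening and the grip force at its end, in the units of the state.
- env.state(): the state, without advancing time (a new reading comes with each control period).
- env.read_camera(name): name is "side" or "top"; returns a dict with "img" (420x560x3 uint8, red, green, blue), "depth" (420x560 float32, mm along the optical axis (not along the pixel's ray), 0 where there is no reading), "fx", "fy", "cx", "cy" (pixels), "position" and "orientation" of the camera in the world. Camera axes: x right, y down, z forward; pixel columns grow to the right and rows downward; lengths in mm; the calibration is good to about 2 mm. A picture is of the moment at which its call begins.
- env.job_done(): hands the job in; it is judged then, once.
Trained networks look in a picture, given as the dict that the camera call returned (one of the last four; its "shot" number tells which), for a name from the list of things; names that differ only in an ending like _2 or _b are one class to them, and where a whole thing is asked for, a point or a joint stands for the part that bears it (a point fixed in the world has none). Each returns a list of dicts, best first, with "score" (0 to 1); they miss things now and then, are a little off and sometimes report something else, mostly with a low value. They report only what shows in the picture. A call takes as long as a camera call. They do not tell look-alikes from the thing itself.
- env.find_in(picture, target): "centre" ([x, y, z] in mm, in the coordinates of the camera as it stood for that picture, good to about 4 mm: the middle of the surface that is visible of it).
- env.trace(picture, target): "mask" (420x560 bool, what is visible of it).
The state is a dict: "t": time; "joints": joint angles; "qvel": joint speeds; "tau": joint torques, N m; "eef_pos": TCP position; "tcp_rot": TCP orientation; "ft_force": force on the tool from outside, world axes, zero at the start; "moment": the same for the moment, N m; "opening": opening from 0.0 (shut) to 1.0 (fully open); "grip_force": force on a finger pad.
Only numpy, scipy, OpenCV 4.12 (cv2) and the standard library are available. Lean on these libraries where they do the work, as an engineer would, in place of code of your own. Each camera call takes 0.05 s, during which the arm holds its last target. There are 200 camera calls.

## Working session

There is one attempt and no reset: what is moved stays moved. The work goes in short steps, Python scripts to look and compute and a shell command to move; the robot and the scene stay as the last step left them, time stands still between calls to the robot, and variables do not carry over. Pictures are saved under pics/ and viewed, at most 14 in all, crops included, and the job is handed in when it is done.

```bash
ls; mkdir -p pics; cat > h.py <<'E'
import numpy as np, cv2
from scipy.spatial.transform import Rotation as R
from cell import env
np.set_printoptions(precision=1,suppress=True)
def cam(n): return env.read_camera(n)
def RT(p):
    o=np.array(p["orientation"],float)
    Rm=o if o.shape==(3,3) else (R.from_euler('xyz',o).as_matrix() if o.size==3 else R.from_quat(o).as_matrix())
    return Rm,np.array(p["position"],float)
def w(p,c): Rm,t=RT(p); return Rm@np.array(c)+t
def cloud(p):
    d=p["depth"]; v,u=np.mgrid[:d.shape[0],:d.shape[1]]
    c=np.stack([(u-p["cx"])/p["fx"]*d,(v-p["cy"])/p["fy"]*d,d],-1)
    Rm,t=RT(p); x=c@Rm.T+t; x[d<=0]=np.nan; return x
def px(p,X):
    Rm,t=RT(p); c=Rm.T@(np.array(X)-t); return [round(p["fx"]*c[0]/c[2]+p["cx"]),round(p["fy"]*c[1]/c[2]+p["cy"])]
def save(p,n): cv2.imwrite(f"pics/{n}.png",p["img"][:,:,::-1])
E
python3 - <<'E'
from h import *
for n in("side","top"):
    p=cam(n); save(p,n+"0"); print(n,p["position"],p["orientation"])
    for t in "rail board scanner scan_pad canister canister_label frame0 carton0 spool radio gluegun".split():
        try:
            for r in env.find_in(p,t)[:6]:
                if r["score"]>.2: X=w(p,r["centre"]); print(t,round(r["score"],2),X,px(p,X))
        except Exception as e: print(t,e)
print(env.state())
E
```

```text
pics
side [ 180.4 -664.3  860.3] [-2.4 -0.  -0.5]
rail 0.69 [572.2 332.8  62.1] [218, 149]
board 0.56 [629.2 -47.9   6.9] [299, 231]
scanner 0.8 [ 495.1 -426.4   77.3] [349, 357]
scan_pad 0.62 [ 491.1 -426.8   74.3] [347, 359]
canister 0.94 [ 368.1 -372.9   96.2] [280, 363]
canister 0.89 [ 611.1 -431.4   94.4] [396, 327]
canister 0.79 [ 622.5 -329.7   85.8] [368, 290]
canister 0.64 [ 378.2 -471.1  100.7] [314, 405]
canister 0.59 [ 507.9 -322.8   93.7] [324, 310]
canister_label 0.96 [ 624.7 -330.9   83.8] [369, 291]
canister_label 0.93 [ 511.1 -324.6   93.8] [326, 310]
canister_label 0.9 [ 382.8 -473.9  101.1] [317, 405]
canister_label 0.87 [ 370.1 -369.1   90.6] [279, 362]
canister_label 0.75 [ 614.  -436.4   95.5] [399, 328]
frame0 0.97 [426.7 -21.3 110.4] [225, 228]
frame0 0.73 [ 366.7 -265.   109. ] [251, 316]
frame0 0.28 [569.4 332.6  60.7] [217, 150]
carton0 0.95 [ 423.3 -137.8   23.9] [248, 283]
carton0 0.69 [407.2  95.8  30.7] [202, 223]
carton0 0.39 [ 490.8 -430.3   72.7] [348, 361]
spool 0.66 [753.3  73.6  44. ] [311, 181]
radio 0.96 [723.3 272.9  54.3] [269, 146]
radio 0.62
[... 886 characters left out ...]
3. ] [373, 183]
frame0 0.63 [434.4 -17.2 110.7] [259, 253]
frame0 0.62 [ 384.6 -254.2  110.4] [351, 276]
carton0 0.91 [411.4 105.4  24.3] [215, 260]
carton0 0.79 [ 424.6 -134.2   29. ] [302, 258]
radio 0.85 [724.3 273.8  31.5] [160, 147]
gluegun 0.88 [ 747.8 -191.8   22.4] [324, 146]
gluegun 0.54 [ 423.4 -134.    28.4] [301, 259]
{'t': 1.2, 'joints': array([ 1. ,  0.5,  1.6,  0. ,  1.1, -0.1]), 'qvel': array([-0.,  0.,  0., -0., -0.,  0.]), 'tau': array([  0. , -61.2, -25.8,   0.1,   0. ,   0. ]), 'eef_pos': array([257. , 569.8, 214.7]), 'tcp_rot': array([3.1, 0. , 2.7]), 'ft_force': array([ 0.2, -0.3, -0.1]), 'moment': array([-0.,  0., -0.]), 'grip_force': 0.0, 'opening': 0.999550426346124}
```

View both.

View pics/side0.png

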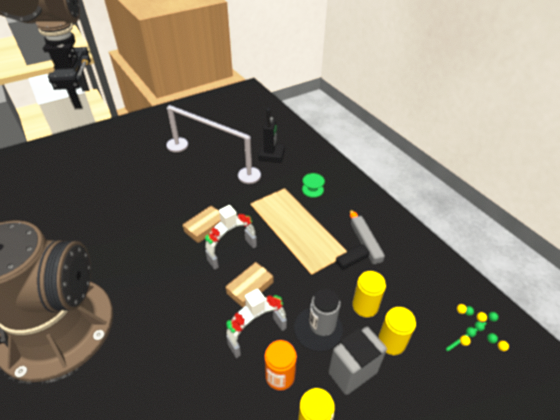

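View pics/top0.png

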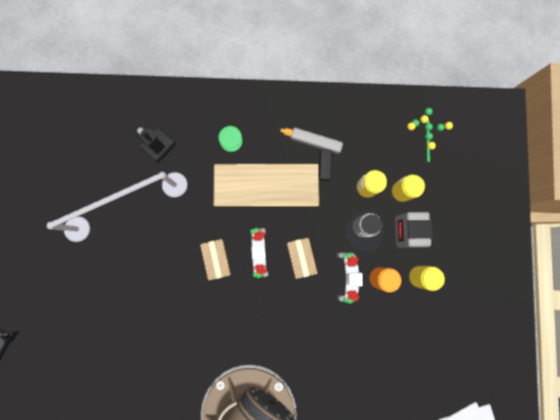

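```bash
cat > m.py <<'E'
from h import *
p=cam("top"); X=cloud(p); im=p["img"].astype(int); Z=X[...,2]
def rect(m,name):
    P=X[m][:,:2]; P=P[~np.isnan(P[:,0])].astype(np.float32)
    r=cv2.minAreaRect(P); print(name,len(P),"c",np.array(r[0]),"size",np.array(r[1]),"ang",round(r[2],1),"z",np.nanmedian(Z[m]))
def near(x,y,r): return np.hypot(X[...,0]-x,X[...,1]-y)<r
def reg(*a): return (X[...,0]>a[0])&(X[...,0]<a[1])&(X[...,1]>a[2])&(X[...,1]<a[3])
if __name__=="__main__":
    print("table",np.nanmedian(Z[(np.abs(Z)<15)&reg(300,800,-500,500)]))
    rect(near(412,105,80)&(Z>18)&(Z<45),"cartA"); rect(near(424,-134,80)&(Z>18)&(Z<45),"cartB")
    rect(near(520,-300,45)&(Z>90),"can top")
    rect(reg(430,570,-470,-370)&(Z>90)&(Z<125),"scanner top")
    rect(near(430,-17,70)&(Z>145),"mount0"); rect(near(378,-256,50)&(Z>145),"mount1")
    rect(near(430,-17,90)&(Z>40),"frame0"); rect(reg(330,450,-300,-210)&(Z>40),"frame1")
    b=env.trace(p,"board")[0]["mask"]; rect(b,"board")
    m=reg(450,720,120,520)&(Z>135)&(Z<175)&~near(724,273,60); rect(m,"bar")
    P=X[m]; print("bar ends",P[P[:,1].argmin()],P[P[:,1].argmax()])
    q=cam("side"); 
    for s,pp in(("top",p),("side",q)):
        i=cv2.resize(pp["img"],None,fx=4,fy=4,interpolation=cv2.INTER_CUBIC)
        c=px(pp,[512,-320,50]); c=[4*v for v in c]
        cv2.imwrite(f"pics/can_{s}.png",i[max(0,c[1]-250):c[1]+250,c[0]-300:c[0]+300,::-1]); print(s,c,pp["fx"])
    Y=cloud(q)
    for a,b in ((330,312),(328,300),(335,325)): print(Y[b,a])
E
python3 m.py
```

```text
table -0.4707378163350313
cartA 802 c [413.7 105.5] size [99.8 60.8] ang 15.5 z 27.196696551698437
cartB 784 c [ 424.8 -135.6] size [100.   60.3] ang 15.2 z 27.15069292153953
can top 398 c [ 519.1 -307.3] size [56.1 56.1] ang 1.8 z 102.98080837064651
scanner top 866 c [ 509.3 -432.7] size [87.  63.4] ang 1.7 z 111.77433526531945
mount0 147 c [436.5 -15.7] size [27.1 29.6] ang 2.0 z 157.56390513605925
mount1 157 c [ 378.3 -256.5] size [29.4 29.4] ang 1.1 z 158.014532467422
frame0 593 c [437.  -16.7] size [127.8  37.2] ang 4.5 z 112.39586424610798
frame1 590 c [ 386.3 -255.7] size [112.3  36.7] ang 1.7 z 113.70416879098525
board 4350 c [632.5 -31.2] size [125.2 303.9] ang 1.8 z 4.993781128013097
bar 647 c [555.1 366.9] size [ 15.3 315.1] ang 26.7 z 153.76267833615577
bar ends [623.6 225.4 150.4] [488.7 509.8 148.1]
top [1480, 912] 411.43629434257383
side [1292, 1276] 414.34381380045136
[ 514.8 -334.6   96.1]
[ 525.4 -312.   102.5]
[ 537.8 -334.4   20.6]
```

View pics/can_side.png

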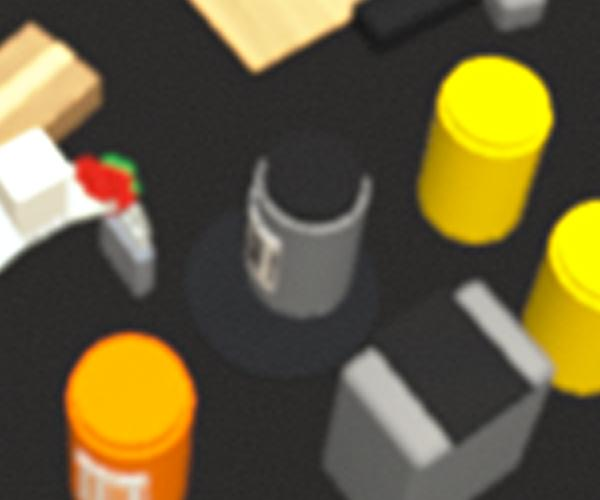

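View pics/can_top.png

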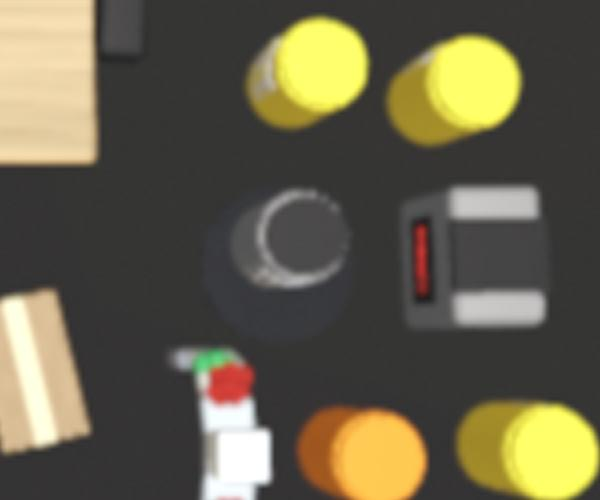

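```bash
cat >> h.py <<'E'
def ray(p,u,v):
    Rm,t=RT(p); d=Rm@np.array([(u-p["cx"])/p["fx"],(v-p["cy"])/p["fy"],1]); return t,d
def atz(p,u,v,z): t,d=ray(p,u,v); return t+d*(z-t[2])/d[2]
def label(p,cx,cy,r=30,z0=4):
    """azimuth/height of bright low-saturation pixels on the canister wall"""
    im=p["img"].astype(int); c=px(p,[cx,cy,50]); out=[]
    for v in range(c[1]-35,c[1]+35):
        for u in range(c[0]-35,c[0]+35):
            t,d=ray(p,u,v); o=t[:2]-[cx,cy]; a=d[:2]@d[:2]; b=o@d[:2]; D=b*b-a*(o@o-r*r)
            if D<0: continue
            X=t+d*(-b-D**.5)/a
            if z0+15<X[2]<z0+80 and im[v,u].min()>150: out.append((np.degrees(np.arctan2(X[1]-cy,X[0]-cx))%360,X[2],u,v))
    return np.array(out)
E
python3 - <<'E'
from h import *
from m import p,X,Z,near,reg
q=cam("side"); Y=cloud(q)
P=X[near(519,-307,45)&(Z>100)]; c,r=cv2.minEnclosingCircle(P[:,:2].astype(np.float32)); print("cap",c,r,np.nanmedian(P,0),P[:,2].max())
m=(np.hypot(Y[...,0]-519,Y[...,1]+307)<45)&(Y[...,2]>101); P=Y[m]; print("cap side",cv2.minEnclosingCircle(P[:,:2].astype(np.float32)),P[:,2].max())
m=(np.hypot(Y[...,0]-519,Y[...,1]+307)<45)&(Y[...,2]>25)&(Y[...,2]<90); P=Y[m]
from scipy.optimize import least_squares
print("wall fit",least_squares(lambda a:np.hypot(P[:,0]-a[0],P[:,1]-a[1])-30,[519,-307]).x)
m=reg(440,580,-380,-240)&(Z>2)&(Z<8); P=X[m]; print("pad",m.sum(),cv2.minEnclosingCircle(P[:,:2].astype(np.float32)),atz(p,364.5,231.75,4))
m=reg(430,590,-500,-380)&(Z>105)&(Z<120); print("scan",cv2.minAreaRect(X[m][:,:2].astype(np.float32)))
for a in(q,p):
    L=label(a,517,-306); 
    if len(L): print(len(L),L.min(0),L.max(0),np.median(L,0))
E
```

```text
cap (518.2800903320312, -309.0223693847656) 27.31724739074707 [ 518.9 -308.6  103.3] 109.53512405351671
cap side ((521.2463989257812, -309.3258056640625), 28.055021286010742) 106.97406580685572
wall fit [ 521.3 -308.8]
pad 589 ((512.9027709960938, -309.6498107910156), 91.56163787841797) [ 504.6 -314.9    4. ]
scan ((509.0808410644531, -432.66082763671875), (86.6091079711914, 63.06494903564453), 1.9383918046951294)
20 [181.   38.7 311.  311. ] [213.7  83.8 317.  325. ] [202.   77.6 314.5 316. ]
```

```bash
cat >> h.py <<'E'
def plan(x,y,z,yaw=None,rot=None):
    """deltas to a TCP target in present tool axes; shift to be done BEFORE turning"""
    s=env.state(); Rm=R.from_euler('xyz',s["tcp_rot"]).as_matrix()
    d=Rm.T@(np.array([x,y,z])-s["eef_pos"])/10
    print("t",round(s["t"],2),"pos",s["eef_pos"],"rpy",np.round(s["tcp_rot"],3),"j",np.round(s["joints"],2),"op",round(s["opening"],3),"F",s["ft_force"],"gf",s["grip_force"])
    print("shift cm",np.round(d,2))
    if rot is None and yaw is not None: rot=R.from_euler('xyz',[np.pi,0,yaw]).as_matrix()
    if rot is not None: print("turn",np.round(R.from_matrix(Rm.T@rot).as_rotvec(),3))
E
python3 -m inch '[[0,0,0.15,0,0,0,-1],[0,0,0.15,0,0,0,-1],[0,0,0.15,0,0,0,-1],[0,0,0.15,0,0,0,-1],[0,0,0.15,0,0,0,-1],[0,0,0.15,0,0,0,-1],[0,0,0.15,0,0,0,-1],[0,0,0.15,0,0,0,-1],[0,0,0.15,0,0,0,-1],[0,0,0.15,0,0,0,-1]]'
python3 - <<'E'
from h import *
q=cam("side"); L=label(q,519,-309); L=L[(L[:,1]<70)]; print(L[:,:2][L[:,0].argsort()])
plan(450,250,250); plan(519,-309,250)
E
```

```text
t: 2.7
eef_pos: [257.0, 569.7, 214.7]
tcp_rot: [3.142, -0.0, 1.213]
ft_force: [0.1, 0.4, -0.4]
opening: 0.997
grip_force: 0.0
[[192.1  40.3]
 [192.7  36.5]
 [197.8  69.3]]
t 2.75 pos [257.  569.7 214.7] rpy [-3.1 -0.   1.2] j [1.  0.5 1.6 0.  1.1 1.4] op 1.0 F [ 0.1 -0.7 -0.5] gf 0.0
shift cm [-23.   29.4  -3.5]
t 2.75 pos [257.  569.7 214.7] rpy [-3.1 -0.   1.2] j [1.  0.5 1.6 0.  1.1 1.4] op 1.0 F [ 0.1 -0.7 -0.5] gf 0.0
shift cm [-72.7  55.8  -3.5]
```

```bash
sed -i 's/precision=1/precision=3/' h.py
python3 -m inch '[[0,0,0,-3.3,4.2,-0.5,-1],[0,0,0,-3.3,4.2,-0.5,-1],[0,0,0,-3.3,4.2,-0.5,-1],[0,0,0,-3.3,4.2,-0.5,-1],[0,0,0,-3.3,4.2,-0.5,-1],[0,0,0,-3.3,4.2,-0.5,-1],[0,0,0,-3.3,4.2,-0.5,-1],[0,0,0,-5,2.6,0,-1],[0,0,0,-5,2.6,0,-1],[0,0,0,-5,2.6,0,-1],[0,0,0,-5,2.6,0,-1],[0,0,0,-5,2.6,0,-1],[0,0,0,-5,2.6,0,-1],[0,0,0,-5,2.6,0,-1],[0,0,0,-5,2.6,0,-1],[0,0,0,-5,2.6,0,-1],[0,0,0,-5,2.6,0,-1]]'
python3 - <<'E'
from h import *
plan(519,-309,55)
E
```

```text
t: 4.88
eef_pos: [524.1, -309.7, 249.7]
tcp_rot: [3.141, -0.0, 1.22]
ft_force: [0.3, 1.0, 0.6]
opening: 1.001
grip_force: 0.0
t 4.88 pos [ 524.105 -309.702  249.729] rpy [ 3.141 -0.     1.22 ] j [-0.64  0.44  1.56  0.    1.15 -0.29] op 1.001 F [0.324 0.961 0.618] gf 0.0
shift cm [-0.11 -0.51 19.47]
```

```bash
python3 -m inch '[[0,0,0,-0.1,-0.5,5,-1],[0,0,0,0,0,5,-1],[0,0,0,0,0,4,-1],[0,0,0,0,0,3.5,-1],[0,0,0,0,0,2,-1],[0,0,0,0,0,0,-1],[0,0,0,0,0,0,1],[0,0,0,0,0,0,1],[0,0,0,0,0,0,1],[0,0,0,0,0,0,1],[0,0,0,0,0,0,1],[0,0,0,0,0,0,1]]'
```

```text
t: 6.38
eef_pos: [519.7, -307.3, 55.2]
tcp_rot: [3.14, 0.0, 1.218]
ft_force: [2.3, -0.1, 7.1]
opening: 0.628
grip_force: 30.0
```

```bash
python3 -m inch '[[0,0,0,0,0,-1,1],[0,0,0,-1.1,-1.1,0,1],[0,0,-0.14,0,0,0,1],[0,0,-0.14,0,0,0,1],[0,0,-0.14,0,0,0,1],[0,0,-0.14,0,0,0,1],[0,0,-0.14,0,0,0,1],[0,0,-0.14,0,0,0,1],[0,0,-0.14,0,0,0,1],[0,0,-0.14,0,0,0,1],[0,0,-0.14,0,0,0,1],[0,0,-0.14,0,0,0,1],[0,0,0,0,0,0,1],[0,0,0,0,0,0,1]]'
python3 - <<'E'
from h import *
plan(505.5,-314,64); s=env.state()["eef_pos"]
q=cam("side"); save(q,"l1")
for x in (10,):
    L=label(q,s[0],s[1],z0=14)
    for z in range(25,95,5):
        a=L[(L[:,1]>=z)&(L[:,1]<z+5)]
        if len(a): print(z,len(a),a[:,0].min(),a[:,0].max())
i=cv2.resize(q["img"],None,fx=4,fy=4,interpolation=cv2.INTER_CUBIC); c=px(q,[s[0],s[1],50])
cv2.imwrite("pics/l1c.png",i[c[1]*4-200:c[1]*4+200,c[0]*4-200:c[0]*4+200,::-1]); print(c)
E
```

```text
t: 8.12
eef_pos: [504.4, -313.5, 64.4]
tcp_rot: [3.141, -0.001, 2.614]
ft_force: [0.3, -0.1, -2.2]
opening: 0.629
grip_force: 30.0
t 8.12 pos [ 504.371 -313.532   64.43 ] rpy [ 3.141 -0.001  2.614] j [-0.67  0.63  1.77  0.    0.74 -1.71] op 0.629 F [ 0.312 -0.095 -2.196] gf 29.984723925590515
shift cm [-0.12  0.02  0.04]
30 9 223.1994457767779 266.12845026888994
35 13 218.52653350720516 260.98489725030174
[318, 318]
```

View pics/l1c.png

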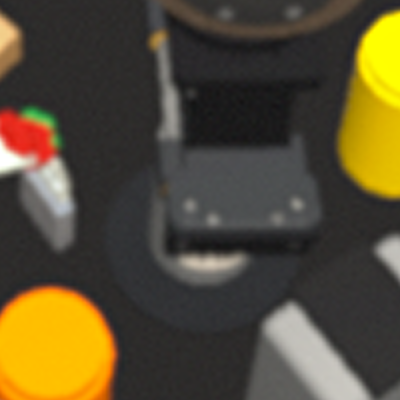

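```bash
python3 -m inch '[[0,0,-0.13,0,0,0,1],[0,0,-0.13,0,0,0,1],[0,0,-0.13,0,0,0,1],[0,0,-0.13,0,0,0,1],[0,0,0,0,0,0.5,1],[0,0,0,0,0,0.3,1],[0,0,0,0,0,0.1,1],[0,0,0,0,0,0,1],[0,0,0,0,0,0,-0.5],[0,0,0,0,0,0,-1],[0,0,0,0,0,0,-1],[0,0,0,0,0,-2,-1],[0,0,0,0,0,-6,-1],[0,0,0,0,0,-6,-1],[0,0,0,0,0,-3,-1],[0,0,0,5,0,0,-1],[0,0,0,5,0,0,-1],[0,0,0,5,0,0,-1],[0,0,0,5,0,0,-1]]'
cat > lab.py <<'E'
from h import *
from scipy.optimize import least_squares
import sys
q=cam("side"); Y=cloud(q)
m=(np.hypot(Y[...,0]-506,Y[...,1]+314)<45)&(Y[...,2]>20)&(Y[...,2]<90); P=Y[m]
c=least_squares(lambda a:np.hypot(P[:,0]-a[0],P[:,1]-a[1])-30,[506,-314]).x; print("can",c)
L=label(q,*c)
for z in range(20,85,5):
    a=L[(L[:,1]>=z)&(L[:,1]<z+5)]
    if len(a): print(z,len(a),a[:,0].min(),a[:,0].max())
p=cam("top"); X=cloud(p); m=(np.hypot(X[...,0]-506,X[...,1]+314)<45)&(X[...,2]>100)&(X[...,2]<115)
print(cv2.minEnclosingCircle(X[m][:,:2].astype(np.float32)))
i=cv2.resize(q["img"],None,fx=5,fy=5,interpolation=cv2.INTER_CUBIC); u=px(q,[*c,50])
cv2.imwrite(f"pics/{sys.argv[1]}.png",i[u[1]*5-200:u[1]*5+200,u[0]*5-200:u[0]*5+250,::-1]); print(u); plan(506,-314,56)
E
python3 lab.py l2
```

```text
t: 10.55
eef_pos: [303.5, -312.4, 225.8]
tcp_rot: [-3.141, 0.0, 3.138]
ft_force: [-0.4, -0.8, -0.1]
opening: 1.0
grip_force: 0.0
can [ 506.697 -314.695]
20 3 248.67640632384393 257.87061708358846
25 8 244.3374793298295 277.01436192316754
30 4 251.59317001357397 270.77706761780524
35 3 250.82177917116545 269.7025201990679
40 3 250.06088637527205 268.65653028519796
45 2 249.3100753849069 253.74926650113866
50 7 248.5689547425028 271.16774722078287
55 5 247.83715571816657 270.10209918031984
60 10 246.40015037699283 292.41380383293284
65 12 241.57908596783687 300.5364382734921
70 12 240.91107903987012 297.4336668650641
75 12 240.24966732452197 294.8578572431966
80 2 280.5761045428417 286.801720856667
((503.7732849121094, -313.79541015625), 27.28160285949707)
[320, 318]
t 10.65 pos [ 301.827 -312.024  225.923] rpy [ 3.141 -0.001  3.135] j [-0.95  0.2   1.98 -0.    0.95 -2.52] op 1.0 F [ 0.644  0.791 -0.525] gf 0.0
shift cm [-20.43  -0.08  16.98]
```

View pics/l2.png

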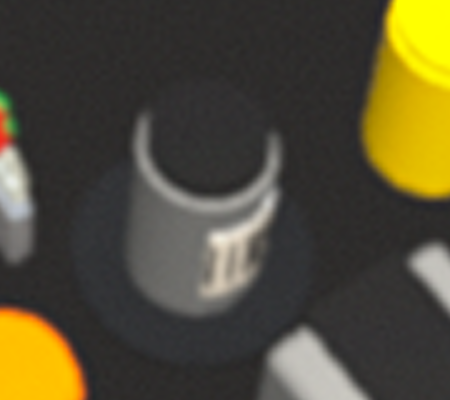

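```bash
cat > un.py <<'E'
from h import *
q=cam("side"); Y=cloud(q); p=cam("top"); X=cloud(p)
m=(Y[...,0]>430)&(Y[...,0]<590)&(Y[...,1]>-500)&(Y[...,1]<-380)&(Y[...,2]>105)&(Y[...,2]<118); print("scan side",cv2.minAreaRect(Y[m][:,:2].astype(np.float32)))
m=(X[...,0]>430)&(X[...,0]<590)&(X[...,1]>-500)&(X[...,1]<-380)&(X[...,2]>105)&(X[...,2]<118); print("scan top",cv2.minAreaRect(X[m][:,:2].astype(np.float32)))
b=env.trace(p,"board")[0]["mask"]
def un(c):
    az=np.arange(215,325,1.); zs=np.arange(62,76,1.); Rm,t=RT(q)
    A,Zz=np.meshgrid(np.radians(az),zs); P=np.stack([c[0]+30*np.cos(A),c[1]+30*np.sin(A),Zz],-1)
    C=(P-t)@Rm; u=q["fx"]*C[...,0]/C[...,2]+q["cx"]; v=q["fy"]*C[...,1]/C[...,2]+q["cy"]
    g=cv2.remap(q["img"].astype(np.float32).mean(2),u.astype(np.float32),v.astype(np.float32),cv2.INTER_CUBIC)
    return az,zs,g
for c in([506.7,-314.7],):
    az,zs,g=un(c)
    for k in range(0,14,2): 
        r=g[k]; h=(r[5:20].mean()+r.max())/2; i=np.where(r>h)[0]; print(zs[k],"max",r.max(),"edges",az[i[0]],az[i[-1]])
    print(g[8][::4].round())
E
python3 un.py
```

```text
scan side ((510.6268615722656, -432.85906982421875), (88.99781799316406, 63.62213134765625), 2.55918288230896)
scan top ((509.0469055175781, -432.704345703125), (86.60490417480469, 63.4991569519043), 1.9675946235656738)
62.0 max 200.22015 edges 245.0 322.0
64.0 max 205.99976 edges 243.0 318.0
66.0 max 213.18341 edges 242.0 315.0
68.0 max 220.22897 edges 241.0 312.0
70.0 max 228.45056 edges 240.0 308.0
72.0 max 230.89807 edges 240.0 306.0
74.0 max 218.98079 edges 239.0 305.0
[108. 109. 110. 109. 109. 123. 165. 210. 228. 226. 216. 213. 216. 213.
 208. 201. 193. 190. 190. 183. 182. 182. 186. 177. 159. 143. 120. 103.]
```

```bash
cat > mt.py <<'E'
from h import *
def mounts():
    for n in("side","top"):
        q=cam(n); Y=cloud(q); 
        for x,y in((436,-16),(378,-256)):
            m=(np.hypot(Y[...,0]-x,Y[...,1]-y)<40)&(Y[...,2]>152)&(Y[...,2]<175)
            if m.sum()>20: print(n,cv2.minAreaRect(Y[m][:,:2].astype(np.float32)),np.nanmedian(Y[m][:,2]))
            m=(np.abs(Y[...,1]-y)<40)&(np.abs(Y[...,0]-x)<90)&(Y[...,2]>90)&(Y[...,2]<125)
            if m.sum()>20: print("   arch",n,m.sum(),cv2.minAreaRect(Y[m][:,:2].astype(np.float32)))
E
python3 -c "
from mt import *
mounts(); plan(378,-256.5,200,yaw=np.pi+.026)"
```

```text
side ((390.46026611328125, -256.4547119140625), (28.374170303344727, 8.772278785705566), 88.3875503540039) 157.22621725493377
   arch side 168 ((426.64508056640625, -258.1545715332031), (33.115379333496094, 33.524871826171875), 2.8600621223449707)
top ((436.5075378417969, -15.62385368347168), (27.00623893737793, 29.674819946289062), 1.7987123727798462) 157.41426979524817
   arch top 418 ((437.1718444824219, -15.853492736816406), (127.77621459960938, 34.44529342651367), 4.738062858581543)
top ((377.78961181640625, -257.03717041015625), (26.918716430664062, 28.27388572692871), 1.2203742265701294) 157.97579868758294
   arch top 447 ((377.03240966796875, -256.69927978515625), (125.7205581665039, 34.963905334472656), 2.0351204872131348)
t 10.9 pos [ 305.813 -312.879  225.644] rpy [-3.141  0.     3.138] j [-0.95  0.21  1.98  0.    0.95 -2.52] op 1.003 F [ 0.116  0.584 -0.004] gf 0.0
shift cm [-7.2   5.66  2.57]
turn [-0.     0.    -0.029]
```

```bash
python3 -m inch '[[0,0,0,-3.6,2.8,1.3,-1],[0,0,0,-3.6,2.8,1.3,-1],[0,0,-0.03,0,0,0,-1],[0,0,0,0,0,0,-1]]'; python3 -c "
from h import *
plan(378,-256.5,124)"
```

```text
t: 11.4
eef_pos: [377.6, -256.8, 199.4]
tcp_rot: [3.141, -0.0, -3.114]
ft_force: [-0.4, -1.3, 0.3]
opening: 0.996
grip_force: 0.0
t 11.4 pos [ 377.619 -256.835  199.445] rpy [ 3.141 -0.    -3.114] j [-0.74  0.27  1.97 -0.    0.9  -2.34] op 0.996 F [-0.397 -1.256  0.314] gf 0.0
shift cm [-0.04  0.03  7.54]
```

```bash
python3 -m inch '[[0,0,0,0,0,3.5,-1],[0,0,0,0,0,2.5,-1],[0,0,0,0,0,1.5,-1],[0,0,0,0,0,0,-1],[0,0,0,0,0,0,1],[0,0,0,0,0,0,1],[0,0,0,0,0,0,1],[0,0,0,0,0,0,1],[0,0,0,0,0,0,1],[0,0,0,0,0,0,1],[0,0,0,0,0,0,1],[0,0,0,0,0,-2,1],[0,0,0,0,0,-5,1],[0,0,0,0,0,-5,1],[0,0,0,0,0,-5,1],[0,0,0,0,0,-3,1]]'; python3 - <<'E'
from h import *
from scipy.optimize import least_squares
for n in("top","side"):
    p=cam(n); X=cloud(p); Z=X[...,2]
    m=(X[...,0]>470)&(X[...,0]<660)&(X[...,1]>220)&(X[...,1]<520)&(Z>135)&(Z<165)&(np.hypot(X[...,0]-724,X[...,1]-273)>60)
    P=X[m]; 
    for _ in range(3):
        c=np.median(P,0) if _==0 else P.mean(0); d=np.linalg.svd(P-c,full_matrices=False)[2][0]; e=np.linalg.norm((P-c)-np.outer((P-c)@d,d),axis=1); P=P[e<12]
    d=d*np.sign(d[1]); s=(P-c)@d; print(n,len(P),c,d,np.degrees(np.arctan2(d[1],d[0])),s.min(),s.max(),"ends",c+d*s.min(),c+d*s.max())
plan(555,366,320)
E
```

```text
t: 13.4
eef_pos: [377.2, -257.0, 326.9]
tcp_rot: [-3.14, 0.002, -3.115]
ft_force: [0.0, -0.3, -0.6]
opening: 0.314
grip_force: 30.0
top 634 [554.201 366.937 153.407] [-0.451  0.892  0.002] 116.81614593147557 -157.53751249623875 158.27573974556077 ends [625.271 226.342 153.099] [482.799 508.192 153.717]
  return _methods._mean(a, axis=axis, dtype=dtype,
  ret = um.true_divide(
Traceback (most recent call last):
IndexError: index 0 is out of bounds for axis 0 with size 0
```

```bash
python3 -m inch '[[0,0,0,-1.4,5.6,0,1],[0,0,0,-1.4,5.6,0,1],[0,0,0,-1.4,5.6,0,1],[0,0,0,-1.4,5.6,0,1],[0,0,0,-1.4,5.6,0,1],[0,0,0,-1.4,5.6,0,1],[0,0,0,-1.4,5.6,0,1],[0,0,0,-1.4,5.6,0,1],[0,0,0,-1.4,5.6,0,1],[0,0,0,-1.4,5.6,0,1],[0,0,0,-1.4,5.6,0,1],[0,0,0,-1.4,5.6,0,1],[0,0,-0.147,0,0,0,1],[0,0,-0.147,0,0,0,1],[0,0,-0.147,0,0,0,1],[0,0,0,0,0,0,1]]'; python3 - <<'E'
from h import *
p=cam("side"); X=cloud(p); Z=X[...,2]; save(p,"rail1")
b0=np.array([554.2,366.9]); d=np.array([-.451,.892]); n=np.array([.892,.451])
s=(X[...,:2]-b0)@d; e=(X[...,:2]-b0)@n
m=(abs(s)<140)&(abs(e)<20)&(Z>135)&(Z<165); P=X[m]; print(m.sum(),"offset med",np.median(e[m]), "slope",np.polyfit(s[m],e[m],1),Z[m].max(),np.median(Z[m]))
plan(527.1,420.5,170,yaw=-2.674)
E
```

```text
t: 15.5
eef_pos: [527.3, 419.1, 323.0]
tcp_rot: [-3.141, -0.002, -2.675]
ft_force: [1.0, 0.1, -0.3]
opening: 0.316
grip_force: 30.0
266 offset med -0.12382485367082355 slope [0.003 0.603] 157.06113430107825 152.26161985951245
t 15.55 pos [527.371 419.115 323.319] rpy [-3.141 -0.002 -2.678] j [ 0.57  0.49  1.27  0.    1.38 -1.46] op 0.315 F [ 0.082  0.128 -0.564] gf 29.989147782325745
shift cm [-0.06  0.14 15.33]
turn [-0.    -0.002 -0.004]
```

View pics/rail1.png

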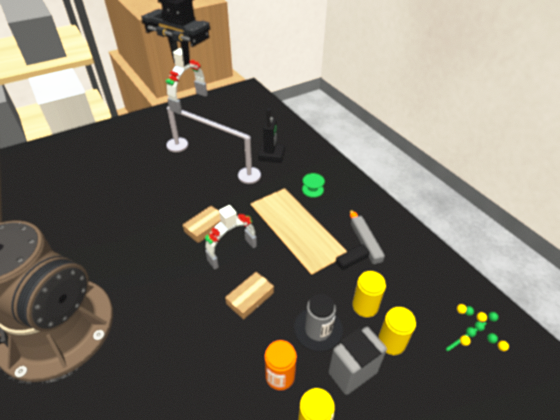

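```bash
python3 -m inch '[[0,0,0,-0.05,0.1,4,1],[0,0,0,0,0,4,1],[0,0,0,0,0,4,1],[0,0,0,0,0,2.5,1],[0,0,0,0,0,0.7,1],[0,0,0,0,0,0.3,1],[0,0,0,0,0,0,1]]'; python3 -c "
from h import *
plan(527.1,420.5,167.5)"
```

```text
t: 16.42
eef_pos: [527.8, 420.5, 170.5]
tcp_rot: [3.141, 0.001, -2.675]
ft_force: [0.2, 0.1, -0.7]
opening: 0.314
grip_force: 30.0
t 16.43 pos [527.8   420.526 170.532] rpy [ 3.141  0.001 -2.675] j [ 0.57  0.6   1.47  0.    1.06 -1.46] op 0.314 F [ 0.179  0.068 -0.666] gf 29.98946785926819
shift cm [0.06 0.03 0.3 ]
```

```bash
python3 -m inch '[[0,0,0,0,0,0.2,1],[0,0,0,0,0,0.1,1],[0,0,0,0,0,0.1,1],[0,0,0,0,0,0,1]]'
```

```text
t: 16.92
eef_pos: [527.8, 420.5, 167.9]
tcp_rot: [3.141, 0.002, -2.674]
ft_force: [-3.2, -2.9, 11.9]
opening: 0.319
grip_force: 30.0
```

```bash
python3 -m inch '[[0,0,0,0,0,-0.1,1],[0,0,0,0,0,0,0.25],[0,0,0,0,0,0,0],[0,0,0,0,0,0,-0.5],[0,0,0,0,0,0,-1],[0,0,0,0,0,0,-1],[0,0,0,0,0,-2,-1],[0,0,0,0,0,-5,-1],[0,0,0,0,0,-5,-1],[0,0,0,0,0,-4,-1],[0,0,0.147,0,0,0,-1],[0,0,0.147,0,0,0,-1],[0,0,0.1,0,0,0,-1],[0,0,0,0,0,0,-1]]'; python3 -c "
from mt import *
mounts(); plan(436.5,-15.6,230,yaw=np.pi+.07)
p=cam('side');save(p,'rail2')"
```

```text
t: 18.68
eef_pos: [527.5, 420.3, 326.7]
tcp_rot: [3.142, -0.0, -3.068]
ft_force: [-0.4, -0.1, 0.1]
opening: 1.001
grip_force: 0.0
side ((439.0835876464844, -16.98868179321289), (30.397531509399414, 30.59356117248535), 3.9590725898742676) 156.94558804400663
   arch side 445 ((438.4733581542969, -16.74688720703125), (126.5787124633789, 36.90258026123047), 4.528648376464844)
top ((436.49908447265625, -15.614967346191406), (26.934104919433594, 29.746904373168945), 1.704852819442749) 157.67996324545192
   arch top 422 ((437.06280517578125, -15.74837875366211), (127.53768157958984, 34.50285339355469), 4.852121353149414)
t 18.77 pos [527.485 420.297 326.627] rpy [ 3.142 -0.    -3.066] j [ 0.57  0.49  1.27  0.    1.39 -1.07] op 0.998 F [-0.063  0.786 -0.881] gf 0.0
shift cm [ 12.36 -42.78   9.66]
turn [ 0.    -0.     0.006]
```

View pics/rail2.png

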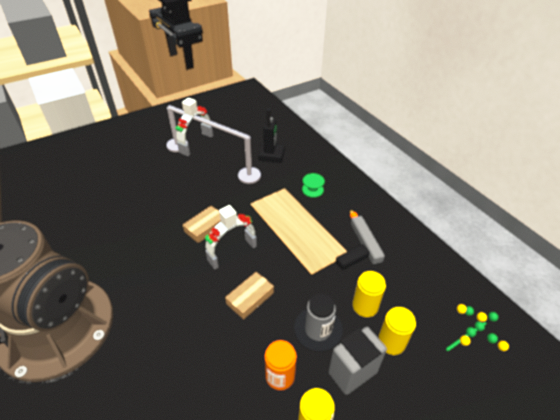

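```bash
python3 -m inch '[[0,0,0,1.53,-5.35,0,-1],[0,0,0,1.53,-5.35,0,-1],[0,0,0,1.53,-5.35,0,-1],[0,0,0,1.53,-5.35,0,-1],[0,0,0,1.53,-5.35,0,-1],[0,0,0,1.53,-5.35,2,-1],[0,0,0,1.53,-5.35,4,-1],[0,0,0,1.53,-5.35,4,-1],[0,0,0,0,0,0,-1]]'; python3 -c "
from mt import *
plan(437.3,-16.2,124)"
```

```text
t: 19.95
eef_pos: [437.3, -8.1, 232.0]
tcp_rot: [3.141, -0.004, -3.071]
ft_force: [0.8, -0.7, 1.5]
opening: 0.996
grip_force: 0.0
t 19.95 pos [437.32   -8.141 231.989] rpy [ 3.141 -0.004 -3.071] j [-0.17  0.2   1.97 -0.    0.97 -1.81] op 0.996 F [ 0.8   -0.72   1.502] gf 0.0
shift cm [ 0.02 -0.81 10.8 ]
```

```bash
python3 -m inch '[[0,0,0,0,-0.75,3,-1],[0,0,0,0,0,2,-1],[0,0,0,0,0,0,-1]]'; python3 -c "
from mt import *
plan(437.3,-16.2,124)"
```

```text
t: 20.32
eef_pos: [439.4, -12.8, 183.5]
tcp_rot: [3.141, -0.001, -3.067]
ft_force: [-0.1, -0.5, 0.6]
opening: 0.998
grip_force: 0.0
t 20.32 pos [439.383 -12.752 183.461] rpy [ 3.141 -0.001 -3.067] j [-0.18  0.27  2.03  0.    0.84 -1.83] op 0.998 F [-0.125 -0.474  0.633] gf 0.0
shift cm [ 0.23 -0.33  5.95]
```

```bash
python3 -m inch '[[0,0,0,0.2,-0.3,1,-1],[0,0,0,0,0,2.5,-1],[0,0,0,0,0,2.4,-1],[0,0,0,0,0,0,-1],[0,0,0,0,0,0,-1]]'; python3 -c "
from mt import *
plan(437.3,-16.2,124)"
```

```text
t: 20.95
eef_pos: [438.0, -16.5, 125.5]
tcp_rot: [-3.141, 0.001, -3.068]
ft_force: [-0.4, -0.5, 0.4]
opening: 1.0
grip_force: 0.0
t 20.95 pos [437.996 -16.513 125.533] rpy [-3.141  0.001 -3.068] j [-0.19  0.36  2.1   0.    0.68 -1.83] op 1.0 F [-0.354 -0.523  0.443] gf 0.0
shift cm [0.07 0.04 0.15]
```

```bash
python3 -m inch '[[0,0,0,0,0,0.1,1],[0,0,0,0,0,0,1],[0,0,0,0,0,0,1],[0,0,0,0,0,0,1],[0,0,0,0,0,0,1],[0,0,0,0,0,0,1],[0,0,0,0,0,-2,1],[0,0,0,0,0,-5,1],[0,0,0,0,0,-5,1],[0,0,0,0,0,-5,1],[0,0,0,0,0,-3,1],[0,0,0,-2.8,5.3,0,1],[0,0,0,-2.8,5.3,0,1],[0,0,0,-2.8,5.3,0,1],[0,0,0,-2.8,5.3,0,1],[0,0,0,-2.8,5.3,0,1],[0,0,0,-2.8,5.3,0,1],[0,0,-0.13,0,0,0,1],[0,0,-0.13,0,0,0,1],[0,0,-0.13,0,0,0,1]]'; python3 -c "
from mt import *
plan(581.3,313.4,168,yaw=-2.674)"
```

```text
t: 23.45
eef_pos: [581.6, 313.1, 323.0]
tcp_rot: [3.141, -0.001, -2.674]
ft_force: [0.6, 0.5, -1.2]
opening: 0.311
grip_force: 29.9
t 23.45 pos [581.635 313.103 322.993] rpy [ 3.141 -0.001 -2.674] j [ 0.39  0.47  1.31  0.    1.37 -1.64] op 0.311 F [ 0.563  0.501 -1.206] gf 29.89366203546524
shift cm [-0.    0.04 15.5 ]
turn [ 0.    -0.001  0.   ]
```

```bash
python3 -m inch '[[0,0,0,0,0,4,1],[0,0,0,0,0,4,1],[0,0,0,0,0,4,1],[0,0,0,0,0,2.5,1],[0,0,0,0,0,0.5,1],[0,0,0,0,0,0.2,1],[0,0,0,0,0,0.1,1],[0,0,0,0,0,0,1]]'
```

```text
t: 24.45
eef_pos: [583.4, 314.1, 176.9]
tcp_rot: [-3.142, 0.009, -2.678]
ft_force: [-8.8, -1.6, 42.2]
opening: 0.315
grip_force: 30.0
```

```bash
python3 -m inch '[[0,0,0,0,0,-1,1],[0,0,0,0,0,-0.5,1],[0,0,0,0,0,0,1]]'; python3 - <<'E'
from h import *
ims=[]
for n in("side","top"):
    p=cam(n); c=px(p,[580,314,120]); i=cv2.resize(p["img"],None,fx=5,fy=5,interpolation=cv2.INTER_CUBIC)
    x0=max(0,c[0]*5-200);y0=max(0,c[1]*5-300); ims.append(i[y0:y0+500,x0:x0+400,::-1])
cv2.imwrite("pics/r3.png",np.hstack(ims)); plan(581.3,313.4,168)
E
```

```text
t: 24.82
eef_pos: [581.8, 312.9, 185.4]
tcp_rot: [3.141, -0.0, -2.678]
ft_force: [-0.3, 0.5, -1.7]
opening: 0.316
grip_force: 30.0
t 24.93 pos [581.601 312.796 184.897] rpy [ 3.141 -0.001 -2.678] j [ 0.39  0.57  1.5   0.    1.07 -1.64] op 0.315 F [ 0.296 -0.18  -0.882] gf 29.997831881046295
shift cm [-0.    0.07  1.69]
```

View pics/r3.png

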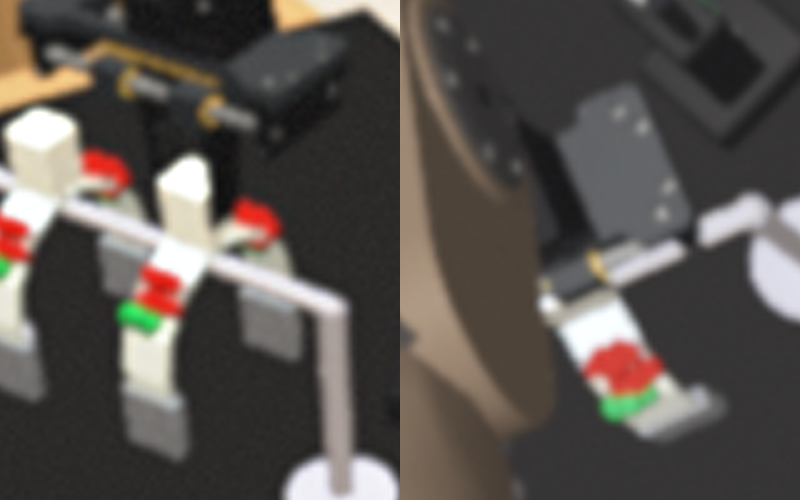

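```bash
python3 -m inch '[[0,0,0,0,0,0.5,1],[0,0,0,0,0,0,1]]';python3 -m inch '[[0,0,0,0,0,0.2,1],[0,0,0,0,0,0,1]]'; python3 -m inch '[[0,0,0,0,0,0.2,1],[0,0,0,0,0,0,1]]'
```

```text
t: 25.18
eef_pos: [581.5, 312.8, 179.7]
tcp_rot: [3.141, -0.001, -2.678]
ft_force: [-0.1, -0.4, -0.7]
opening: 0.316
grip_force: 30.0
t: 25.42
eef_pos: [581.8, 312.9, 178.5]
tcp_rot: [3.142, -0.0, -2.678]
ft_force: [0.1, 0.3, -0.1]
opening: 0.315
grip_force: 30.0
t: 25.68
eef_pos: [581.9, 313.0, 177.3]
tcp_rot: [-3.142, 0.001, -2.678]
ft_force: [-0.4, -0.1, 4.3]
opening: 0.316
grip_force: 30.0
```

```bash
python3 - <<'E'
from h import *
q=cam("side"); Y=cloud(q); im=q["img"].astype(int)
for x,y in((581.5,313),(527.5,420.5)):
    m=(np.hypot(Y[...,0]-x,Y[...,1]-y)<28)&(Y[...,2]>165)&(im.min(2)>150)
    P=Y[m]; print(m.sum(),np.percentile(P[:,2],[50,90,97,100]),P[:,:2].mean(0))
    m=(np.hypot(Y[...,0]-x,Y[...,1]-y)<100)&(Y[...,2]>25)&(Y[...,2]<90)&(im.min(2)<200)
    d=np.array([-.451,.892]); n=np.array([.892,.451]); e=(Y[m][:,:2]-[x,y])@n; s=(Y[m][:,:2]-[x,y])@d; z=Y[m][:,2]
    for k in(e<-30,e>30):
        k=k&(abs(s)<25)
        if k.sum()>5: print("  foot",k.sum(),"e",e[k].mean(),"s",s[k].mean(),"zmin",np.percentile(z[k],[2,50,98]))
E
```

```text
151 [191.475 201.414 205.438 220.661] [573.646 304.833]
  foot 143 e -63.712315066069486 s -5.7827452946350295 zmin [45.19  67.762 88.179]
  foot 137 e 54.24009255914983 s -5.364187551326274 zmin [44.534 68.554 87.919]
184 [188.832 200.505 201.809 202.631] [527.514 412.251]
  foot 133 e -59.36056729041657 s -6.308879303935339 zmin [43.414 67.34  87.991]
  foot 107 e 57.73890789941632 s -3.534837529085782 zmin [45.775 71.925 87.947]
```

```bash
python3 -m inch '[[0,0,0,0,0,-0.3,1],[0,0,0,-0.4,0,0,1],[0,0,0,0,0,0.2,1],[0,0,0,0,0,0,1]]';python3 -m inch '[[0,0,0,0,0,0.1,1],[0,0,0,0,0,0,1]]'
```

```text
t: 26.22
eef_pos: [585.4, 314.7, 177.4]
tcp_rot: [3.142, -0.0, -2.678]
ft_force: [0.6, 0.0, -1.0]
opening: 0.313
grip_force: 30.0
t: 26.48
eef_pos: [585.4, 314.7, 177.3]
tcp_rot: [3.142, 0.001, -2.678]
ft_force: [-1.6, -0.3, 4.3]
opening: 0.312
grip_force: 30.0
```

```bash
python3 -m inch '[[0,0,0,0,0,0,0.25],[0,0,0,0,0,0,0],[0,0,0,0,0,0,-0.5],[0,0,0,0,0,0,-1],[0,0,0,0,0,0,-1],[0,0,0,0,0,-2,-1],[0,0,0,0,0,-5,-1],[0,0,0,0,0,-5,-1],[0,0,0,1.5,-5,0,-1],[0,0,0,1.5,-5,0,-1],[0,0,0,1.5,-5,0,-1],[0,0,0,1.5,-5,0,-1],[0,0,0,1.5,-5,0,-1],[0,0,0,0,0,0,-1]]'; python3 - <<'E'
from h import *
q=cam("side"); Y=cloud(q); im=q["img"].astype(int)
for x,y in((585,315),(527.5,420.5)):
    m=(np.hypot(Y[...,0]-x,Y[...,1]-y)<28)&(Y[...,2]>165)&(im.min(2)>150)
    P=Y[m]; print(m.sum(),np.percentile(P[:,2],[50,90,97,100]),P[:,:2].mean(0))
    m=(np.hypot(Y[...,0]-x,Y[...,1]-y)<100)&(Y[...,2]>25)&(Y[...,2]<90)&(im.min(2)<200)
    d=np.array([-.451,.892]); n=np.array([.892,.451]); e=(Y[m][:,:2]-[x,y])@n; s=(Y[m][:,:2]-[x,y])@d; z=Y[m][:,2]
    for k in(e<-30,e>30):
        k=k&(abs(s)<25)
        if k.sum()>5: print("  foot",k.sum(),"e",e[k].mean(),"s",s[k].mean(),"zmin",np.percentile(z[k],[2,50,98]))
save(q,"s4"); plan(450,120,250)
E
python3 m.py | grep -E "cart|board|scanner"
```

```text
t: 28.22
eef_pos: [630.4, 54.3, 296.6]
tcp_rot: [-3.141, -0.0, -2.682]
ft_force: [0.8, 0.2, 0.7]
opening: 1.0
grip_force: 0.0
193 [189.587 201.071 201.648 203.178] [581.541 305.596]
  foot 141 e -63.5941392276682 s -6.022277432038108 zmin [44.179 67.732 88.418]
  foot 137 e 54.159225458340046 s -5.873598446903226 zmin [45.546 67.586 87.08 ]
185 [189.425 200.213 201.504 203.232] [527.588 412.389]
  foot 134 e -59.426742167222926 s -6.311697824552832 zmin [43.55  68.127 87.374]
  foot 110 e 57.81407408851789 s -3.784565656351567 zmin [44.419 71.211 87.272]
t 28.27 pos [630.127  56.072 296.584] rpy [ 3.141 -0.    -2.681] j [-0.02  0.44  1.43  0.    1.28 -2.05] op 0.999 F [-0.237 -0.024 -0.276] gf 0.0
shift cm [13.29 13.73  4.66]
cartA 0 c [0. 0.] size [0. 0.] ang 0.0 z nan
cartB 780 c [ 411.1   -161.815] size [100.062  60.083] ang 15.1 z 27.377896365967445
scanner top 860 c [ 509.289 -432.968] size [87.145 63.05 ] ang 2.0 z 111.93511213967724
board 2770 c [633.026 -78.257] size [118.306 202.329] ang 2.1 z 5.169116849726947
  return np.nanmean(a, axis, out=out, keepdims=keepdims)
```

View pics/s4.png

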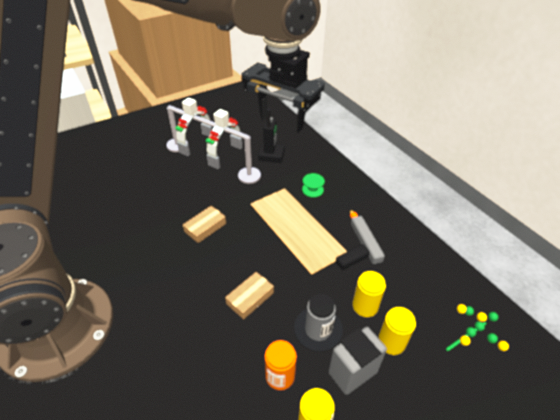

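```bash
python3 -m inch '[[-0.16,-0.08,0,0,0,0,-1],[-0.16,-0.08,0,0,0,0,-1],[-0.16,-0.08,0,0,0,0,-1],[0,0,0,0,0,0,-1]]'; python3 -c "
from h import *
plan(450,120,250); print(R.from_euler('xyz',env.state()['tcp_rot']).as_matrix())"
```

```text
t: 28.92
eef_pos: [629.8, 56.8, 295.4]
tcp_rot: [2.651, 0.229, -2.738]
ft_force: [0.1, 0.5, 0.1]
opening: 0.999
grip_force: 0.0
t 28.93 pos [629.829  56.773 295.444] rpy [ 2.651  0.229 -2.738] j [-0.23  0.47  1.48  0.53  1.37 -2.42] op 0.999 F [0.081 0.549 0.066] gf 0.0
shift cm [14.72 10.77  7.16]
[[-0.896 -0.445 -0.001]
 [-0.382  0.769  0.512]
 [-0.227  0.459 -0.859]]
```

```bash
python3 -m inch '[[0.16,0.08,0,0,0,0,-1],[0.16,0.08,0,0,0,0,-1],[0.16,0.08,0,0,0,0,-1],[0,0,0.18,0,0,0,-1],[0,0,0.18,0,0,0,-1],[0,0,0.18,0,0,0,-1],[0,0,0.18,0,0,0,-1],[0,0,0.18,0,0,0,-1],[0,0,0.18,0,0,0,-1],[0,0,0.18,0,0,0,-1],[0,0,0.18,0,0,0,-1],[0,0,0.18,0,0,0,-1],[0,0,0.18,0,0,0,-1],[0,0,0.18,0,0,0,-1],[0,0,0.18,0,0,0,-1],[0,0,0.18,0,0,0,-1],[0,0,0.18,0,0,0,-1],[0,0,0.18,0,0,0,-1],[0,0,0.18,0,0,0,-1],[0,0,0.18,0,0,0,-1]]'
cat >> h.py <<'E'
def ori(a,tau):
    x=np.array([np.cos(a),np.sin(a),0]); z=np.array([0,0,-1.]); return np.stack([x,np.cross(z,x),z],1)@R.from_euler('y',tau).as_matrix()
def cart(n,x,y,rad=75):
    p=cam(n); X=cloud(p); Z=X[...,2]; m=(np.hypot(X[...,0]-x,X[...,1]-y)<rad)&(Z>20)&(Z<40)
    r=cv2.minAreaRect(X[m][:,:2].astype(np.float32)); print(n,m.sum(),r,np.nanmedian(Z[m]))
E
python3 - <<'E'
from h import *
def wrist(Rt,j1,th):
    W=(R.from_euler('z',j1)*R.from_euler('y',th)).as_matrix().T@Rt
    return R.from_matrix(W).as_euler('ZYZ')-[0,0,np.pi/2]
for th in(1.9,2.2): print(th,wrist(ori(np.pi/2,np.pi/2-.3),-.3,th))
cart("side",413,105); cart("side",411,-162); cart("top",411,-162); cart("top",413,105)
plan(425,108,200,rot=ori(.27,-.3))
E
```

```text
t: 31.42
eef_pos: [630.2, 59.2, 297.7]
tcp_rot: [3.137, -0.001, 0.541]
ft_force: [-0.3, 0.6, 0.0]
opening: 1.001
grip_force: 0.0
1.9 [ 1.185  1.743 -0.409]
2.2 [ 1.153  1.625 -0.686]
side 638 ((416.5471496582031, 105.49453735351562), (101.32660675048828, 64.4190673828125), 15.332706451416016) 26.24917004660034
side 977 ((413.8008117675781, -162.48513793945312), (101.4468994140625, 61.28181838989258), 15.942581176757812) 26.778101246914616
top 791 ((410.9043884277344, -161.82252502441406), (100.49369812011719, 60.40940856933594), 15.053424835205078) 27.485470737979085
top 0 ((0.0, 0.0), (0.0, 0.0), 0.0) nan
t 31.62 pos [630.057  58.645 297.295] rpy [ 3.139 -0.001  0.551] j [-0.01  0.44  1.43 -0.    1.28  1.01] op 1.0 F [0.41  0.276 0.25 ] gf 0.0
shift cm [-14.9  -14.96   9.69]
turn [ 0.044 -0.299  0.278]
  return np.nanmean(a, axis, out=out, keepdims=keepdims)
```

```bash
python3 -m inch '[[0,0,0,-5,-5,0,-1],[0,0,0,-5,-5,0,-1],[0,0,0.14,-3,-3,0,-1],[0,0,0.14,0,0,0,-1],[0,-0.15,0,0,0,0,-1],[0,-0.15,0,0,0,0,-1],[0,0,0,0,0,0,-1]]'; python3 -c "
from h import *
plan(421.2,107.2,5,rot=ori(.269,-.3))"
```

```text
t: 32.5
eef_pos: [468.4, 97.9, 295.7]
tcp_rot: [-3.141, 0.301, 0.269]
ft_force: [-0.6, 0.6, -1.2]
opening: 1.001
grip_force: 0.0
t 32.5 pos [468.356  97.937 295.722] rpy [-3.141  0.301  0.269] j [ 0.1   0.33  1.63 -0.05  1.48  1.41] op 1.001 F [-0.574  0.569 -1.209] gf 0.0
shift cm [ 4.5  -2.14 29.04]
turn [-0.     0.001 -0.   ]
```

```bash
python3 -m inch '[[0,0,0,2.2,-1,3,-1],[0,0,0,2.3,-1.1,5,-1],[0,0,0,0,0,5,-1],[0,0,0,0,0,5,-1],[0,0,0,0,0,4,-1],[0,0,0,0,0,2,-1],[0,0,0,0,0,0,-1]]'; python3 -c "
from h import *
cart('top',413,105); plan(421.2,107.2,5,rot=ori(.269,-.3))"
```

```text
t: 33.38
eef_pos: [434.2, 110.4, 53.9]
tcp_rot: [-3.141, 0.299, 0.267]
ft_force: [0.3, 0.4, 0.5]
opening: 0.996
grip_force: 0.0
top 405 ((414.9953308105469, 99.44465637207031), (100.02555084228516, 49.07167434692383), 14.316509246826172) 27.21005549354777
t 33.42 pos [435.027 110.535  54.704] rpy [-3.141  0.298  0.266] j [ 0.13  0.6   1.95 -0.05  0.88  1.47] op 0.999 F [ 0.16  -0.285 -0.464] gf 0.0
shift cm [ 0.1  -0.04  5.17]
turn [-0.001 -0.002 -0.003]
```

```bash
python3 -m inch '[[0,0,0,0.1,0,3,-1],[0,0,0,0,0,1.5,-1],[0,0,0,0,0,0.6,-1],[0,0,0,0,0,0,-1],[0,0,0,0,0,0,1],[0,0,0,0,0,0,1],[0,0,0,0,0,0,1],[0,0,0,0,0,0,1],[0,0,0,0,0,0,1],[0,0,0,0,0,0,1]]'; python3 -c "
from h import *
plan(421.2,107.2,5,rot=ori(.269,-.3))"
```

```text
t: 34.67
eef_pos: [421.4, 106.8, 5.2]
tcp_rot: [-3.142, 0.3, 0.265]
ft_force: [0.6, 1.1, 3.3]
opening: 0.631
grip_force: 30.0
t 34.67 pos [421.366 106.763   5.159] rpy [-3.142  0.3    0.265] j [ 0.12  0.68  2.01 -0.06  0.75  1.48] op 0.631 F [0.644 1.14  3.302] gf 29.99958425760269
shift cm [ 0.   -0.05  0.02]
turn [-0.001 -0.    -0.004]
```

```bash
python3 -m inch '[[0,0,0,-0.6,0,-2,1],[0,0,0,-1.5,0,-4.8,1],[0,0,0,-1.5,0,-4.8,1],[0,0,0,-1.5,0,-4.8,1],[0,0.15,0,0,0,0,1],[0,0.15,0,0,0,0,1],[0,0,-0.163,3,1,-1,1],[0,0,-0.163,3,1,-1,1],[0,0,-0.163,3,1,-1,1],[0,0,-0.163,2,2,0,1],[0,0,-0.163,0,3,0,1],[0,0,-0.163,0,3,0,1],[0,0,-0.163,0,3,0,1],[0,0,-0.163,0,3,0,1],[0,0,0,0,0,0,1]]'; python3 -c "
from h import *
plan(630,84,200,rot=ori(np.pi/2,np.pi/2-.3)); plan(630,84,200,yaw=np.pi/2)"
```

```text
t: 36.55
eef_pos: [651.9, 68.1, 205.7]
tcp_rot: [-3.141, 0.0, 1.569]
ft_force: [-1.3, 0.6, -1.7]
opening: 0.63
grip_force: 30.0
t 36.55 pos [651.939  68.128 205.719] rpy [-3.141  0.     1.569] j [ 0.    0.54  1.49 -0.    1.11  0.01] op 0.63 F [-1.286  0.562 -1.661] gf 29.998034834861755
shift cm [ 1.58 -2.2   0.57]
turn [ 0.001  1.271 -0.002]
t 36.55 pos [651.939  68.128 205.719] rpy [-3.141  0.     1.569] j [ 0.    0.54  1.49 -0.    1.11  0.01] op 0.63 F [-1.286  0.562 -1.661] gf 29.998034834861755
shift cm [ 1.58 -2.2   0.57]
turn [-0.001  0.    -0.002]
```

```bash
python3 -m inch '[[0,0,0,1.6,-2.2,0,1],[0,0.159,0,0,0,0,1],[0,0.159,0,0,0,0,1],[0,0.159,0,0,0,0,1],[0,0.159,0,0,0,0,1],[0,0.159,0,0,0,0,1],[0,0.159,0,0,0,0,1],[0,0.159,0,0,0,0,1],[0,0.159,0,0,0,0,1],[0,0,0,0,0,0,1],[0,0,0,0,0,0,1]]'; python3 - <<'E'
from h import *
plan(630,84,62.4,rot=ori(np.pi/2,np.pi/2-.3))
ims=[]
for n in("side","top"):
    p=cam(n); c=px(p,[630,40,180]); i=cv2.resize(p["img"],None,fx=3,fy=3,interpolation=cv2.INTER_CUBIC)
    x0=max(0,c[0]*3-200);y0=max(0,c[1]*3-250); ims.append(i[y0:y0+500,x0:x0+400,::-1])
cv2.imwrite("pics/c1.png",np.hstack(ims))
p=cam("side"); X=cloud(p); im=p["img"].astype(int); Z=X[...,2]
m=(abs(X[...,0]-630)<45)&(abs(X[...,1]-75)<50)&(Z>120)&(im[...,0]>110)&(im[...,0]-im[...,2]>25); P=X[m]; print(m.sum(),np.nanmin(P,0),np.nanmax(P,0))
E
```

```text
t: 37.92
eef_pos: [629.0, 85.1, 207.2]
tcp_rot: [-3.139, -1.268, 1.567]
ft_force: [0.1, -0.3, -0.7]
opening: 0.624
grip_force: 30.0
t 37.92 pos [628.97   85.102 207.165] rpy [-3.139 -1.268  1.567] j [-0.37  0.76  1.64  1.1   1.58 -0.89] op 0.624 F [ 0.102 -0.343 -0.719] gf 29.999321401119232
shift cm [-13.85   0.11   4.21]
turn [ 0.002  0.002 -0.001]Traceback (most recent call last):
  File "<stdin>", line 9, in <module>
    res = np.fmin.reduce(a, axis=axis, out=out, **kwargs)
ValueError: zero-size array to reduction operation fmin which has no identity
```

View pics/c1.png

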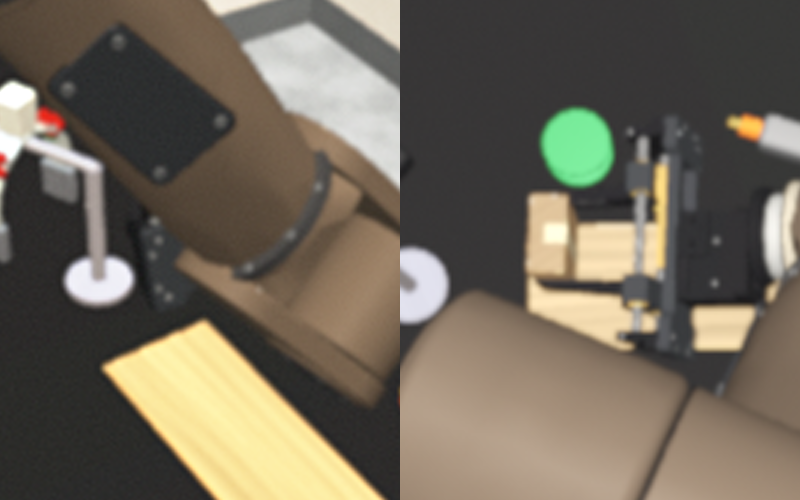

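```bash
python3 - <<'E'
from h import *
p=cam("side"); X=cloud(p); Z=X[...,2]
for x0 in range(350,800,50):
    for y0 in range(-350,50,50):
        m=(X[...,0]>=x0)&(X[...,0]<x0+50)&(X[...,1]>=y0)&(X[...,1]<y0+50)&(Z>115)
        if m.sum()>8: print(x0,y0,"%.0f"%np.percentile(Z[m],2),end=' | ')
    print()
p=cam("top"); X=cloud(p); Z=X[...,2]; im=p["img"].astype(int)
m=(abs(X[...,0]-630)<50)&(abs(X[...,1]-70)<50)&(Z>190)&(im[...,0]-im[...,2]>25); P=X[m]; print(m.sum(),cv2.minAreaRect(P[:,:2].astype(np.float32)),np.percentile(P[:,2],[5,50,95]))
f=np.c_[P[:,:2]-P[:,:2].mean(0),np.ones(len(P))]; print(np.linalg.lstsq(f,P[:,2],rcond=None)[0])
E
```

```text
350 -200 567 | 350 -150 528 | 350 -100 644 | 350 -50 518 | 350 0 453 | 
400 -200 469 | 400 -150 466 | 
450 -200 381 | 450 -150 353 | 450 -100 594 | 
500 -250 307 | 500 -200 340 | 500 -150 302 | 500 -50 207 | 500 0 212 | 
550 -250 250 | 550 -200 270 | 550 -150 270 | 550 -50 212 | 550 0 261 | 
600 -250 258 | 600 -200 318 | 600 -150 312 | 
650 -250 293 | 650 -200 301 | 


470 ((612.5993041992188, 65.2647476196289), (96.41886138916016, 57.49285888671875), 31.798919677734375) [211.427 250.152 253.829]
[  0.111   0.4   242.656]
```

```bash
python3 -m inch '[[0,0,0,-3.1,0,0.96,1],[0,0,0,-3.1,0,0.96,1],[0,0,0,-3.1,0,0.96,1],[0,0,0,-3.1,0,0.96,1],[0,0,0,0,0,0,1],[0,0,0,0,0,0,1]]'; python3 - <<'E'
from h import *
plan(630,84,62.4,rot=ori(np.pi/2,np.pi/2-.3))
p=cam("top"); X=cloud(p); Z=X[...,2]; im=p["img"].astype(int)
m=(abs(X[...,0]-630)<40)&(abs(X[...,1]-75)<30)&(Z>110)&(Z<135)&(im[...,0]-im[...,2]>25); P=X[m]; print(m.sum(),cv2.minAreaRect(P[:,:2].astype(np.float32)),np.percentile(P[:,2],[5,50,95]))
f=np.c_[P[:,:2]-P[:,:2].mean(0),np.ones(len(P))]; print(np.linalg.lstsq(f,P[:,2],rcond=None)[0])
E
```

```text
t: 38.92
eef_pos: [629.5, 85.0, 78.3]
tcp_rot: [3.138, -1.272, 1.573]
ft_force: [-0.1, -0.4, -0.7]
opening: 0.629
grip_force: 30.0
t 38.92 pos [629.462  84.966  78.267] rpy [ 3.138 -1.272  1.573] j [-0.37  0.96  1.66  1.11  1.49 -1.08] op 0.629 F [-0.059 -0.372 -0.695] gf 29.999341070652008
shift cm [-1.54  0.05  0.38]
turn [ 0.002 -0.001  0.001]Traceback (most recent call last):
  File "<stdin>", line 4, in <module>
    return _quantile_unchecked(
        a, q, axis, out, overwrite_input, method, keepdims, weights)
    return _ureduce(a,
                    func=_quantile_ureduce_func,
    ...<5 lines>...
                    overwrite_input=overwrite_input,
                    method=method)
    r = func(a, **kwargs)
    result = _quantile(arr,
                       quantiles=q,
    ...<2 lines>...
                       out=out,
                       weights=wgt)
    slices_having_nans = np.isnan(arr[-1, ...])
                                  ~~~^^^^^^^^^
IndexError: index -1 is out of bounds for axis 0 with size 0
```

```bash
python3 -m inch '[[0,0,0,-1.1,0,0.34,1],[0,0,0,-0.1,0,0.03,1],[0,0,0,0,0,0,1]]'; python3 -m inch '[[0,0,0,-0.2,0,0.06,1],[0,0,0,0,0,0,1]]';python3 -m inch '[[0,0,0,-0.1,0,0.03,1],[0,0,0,0,0,0,1]]'
```

```text
t: 39.35
eef_pos: [629.1, 85.0, 64.5]
tcp_rot: [-3.141, -1.272, 1.569]
ft_force: [-0.2, 0.6, -1.2]
opening: 0.63
grip_force: 30.0
t: 39.6
eef_pos: [629.1, 85.0, 62.3]
tcp_rot: [-3.141, -1.272, 1.569]
ft_force: [-0.1, -0.0, -0.5]
opening: 0.627
grip_force: 30.0
t: 39.85
eef_pos: [629.1, 84.9, 61.6]
tcp_rot: [3.141, -1.273, 1.57]
ft_force: [-1.1, 0.2, 1.7]
opening: 0.632
grip_force: 30.0
```

```bash
python3 -m inch '[[0,0,0,-0.1,0,0.03,1],[0,0,0,0,0,0,1]]'; python3 -m inch '[[0,0,0,0,0,0,0.1],[0,0,0,0,0,0,-0.2],[0,0,0,0,0,0,-0.6],[0,0,0,0,0,0,-1],[0,0,0,0,0,0,-1],[0,0,0,0,0,-2,-1],[0,0,0,0,0,-3,-1],[0,0,0,0,0,-4,-1],[0,0,0,4,0,-4,-1],[0,0,0,5,0,-2,-1],[0,0,0,5,0,0,-1],[0,0,0,5,0,0,-1],[0,0,0,0,0,0,-1]]'; python3 - <<'E'
from h import *
plan(411,-162,220)
for n in("top","side"):
    p=cam(n); X=cloud(p); Z=X[...,2]; im=p["img"].astype(int); save(p,"c2"+n)
    m=(abs(X[...,0]-630)<60)&(abs(X[...,1]-75)<60)&(Z>90)&(Z<118)
    print(n,m.sum(), m.sum()>5 and (cv2.minAreaRect(X[m][:,:2].astype(np.float32)),np.median(Z[m])))
E
```

```text
t: 40.1
eef_pos: [629.1, 84.9, 61.6]
tcp_rot: [3.139, -1.274, 1.572]
ft_force: [-2.3, -2.2, 9.9]
opening: 0.627
grip_force: 30.0
t: 41.72
eef_pos: [629.0, -3.0, 289.8]
tcp_rot: [3.122, -1.269, 1.588]
ft_force: [0.2, -0.3, -0.3]
opening: 1.002
grip_force: 0.0
t 41.73 pos [628.96   -2.969 289.767] rpy [ 3.122 -1.269  1.588] j [-0.49  0.69  1.52  1.03  1.76 -0.77] op 1.002 F [ 0.198 -0.301 -0.332] gf 0.0
shift cm [-11.28 -21.81 -13.18]
top 256 (((626.8829345703125, 74.65375518798828), (28.39317512512207, 60.082794189453125), 89.20160675048828), np.float64(105.02371761444806))
side 225 (((628.0883178710938, 72.55534362792969), (60.746639251708984, 32.980628967285156), 1.6103506088256836), np.float64(103.7092882528533))
```

View pics/c2top.png

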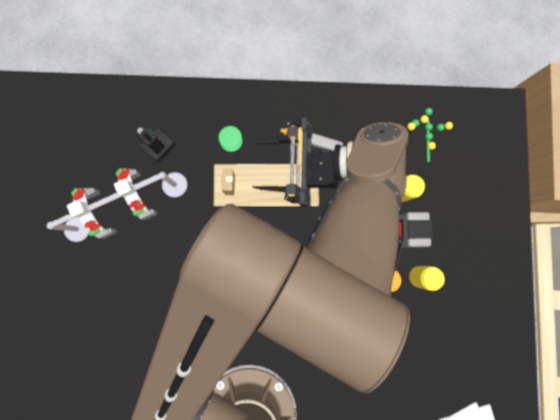

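```bash
python3 -m inch '[[0,-0.159,0,0,0,0,-1],[0,-0.159,0,0,0,0,-1],[0,-0.159,0,0,0,0,-1],[0,-0.159,0,0,0,0,-1],[0,-0.159,0,0,0,0,-1],[0,-0.159,0,0,0,0,-1],[0,-0.159,0,0,0,0,-1],[0,-0.159,0,0,0,0,-1],[0,0,0.163,0,0,0,-1],[0,0,0.163,0,0,0,-1],[0,0,0.163,0,0,0,-1],[0,0,0.163,0,0,0,-1],[0,0,0.163,0,0,0,-1],[0,0,0.163,0,0,0,-1],[0,0,0.163,0,0,0,-1],[0,0,0.163,0,0,0,-1],[0,0,0,0,0,0,-1]]'; python3 - <<'E'
from h import *
cart("side",412,-162); cart("top",412,-162)
plan(418.3,-160.4,200,yaw=.267)
E
```

```text
t: 43.95
eef_pos: [628.8, -3.4, 284.5]
tcp_rot: [-3.141, 0.003, 0.265]
ft_force: [0.7, -0.6, 0.0]
opening: 0.998
grip_force: 0.0
side 977 ((413.4300231933594, -162.27685546875), (100.93429565429688, 62.55131530761719), 15.776036262512207) 26.816067288600493
top 794 ((411.0381164550781, -161.64865112304688), (100.01116180419922, 60.25037384033203), 15.463173866271973) 27.40309423122858
t 44.05 pos [628.904  -3.064 284.991] rpy [-3.141  0.002  0.268] j [-0.11  0.44  1.45 -0.    1.25  1.19] op 1.002 F [-0.015  0.189  0.037] gf 0.0
shift cm [-24.46   9.6    8.54]
turn [-0.     0.002  0.001]
```

```bash
python3 -m inch '[[0,0,0,-4.2,2.4,0,-1],[0,0,0,-4.2,2.4,0,-1],[0,0,0,-4.2,2.4,0,-1],[0,0,0,-4.2,2.4,0,-1],[0,-0.15,0,0,0,0,-1],[0,-0.15,0,0,0,0,-1],[0,0,0,0,0,5,-1],[0,0,0,0,0,5,-1],[0,0,0,0,0,5,-1],[0,0,0,0,0,3,-1],[0,0,0,0,0,0,-1],[0,0,0,0,0,0,-1]]'; python3 -c "
from h import *
plan(418.3,-160.4,5,rot=ori(.271,-.3))"
```

```text
t: 45.55
eef_pos: [441.4, -153.3, 114.9]
tcp_rot: [3.141, 0.299, 0.266]
ft_force: [0.4, 0.2, -0.1]
opening: 0.998
grip_force: 0.0
t 45.55 pos [ 441.421 -153.304  114.92 ] rpy [3.141 0.299 0.266] j [-0.37  0.51  1.89 -0.21  0.99  1.07] op 0.998 F [ 0.361  0.247 -0.074] gf 0.0
shift cm [ 0.93  0.07 11.22]
turn [-0.001 -0.001 -0.005]
```

```bash
python3 -m inch '[[0,0,0,0.9,0.1,3,-1],[0,0,0,0,0,3,-1],[0,0,0,0,0,3,-1],[0,0,0,0,0,1.5,-1],[0,0,0,0,0,0.6,-1],[0,0,0,0,0,0,-1],[0,0,0,0,0,0,-1]]'; python3 -c "
from h import *
plan(418.3,-160.4,5,rot=ori(.271,-.3))"
```

```text
t: 46.42
eef_pos: [418.2, -160.5, 6.1]
tcp_rot: [3.141, 0.299, 0.265]
ft_force: [0.5, 0.6, 0.4]
opening: 1.0
grip_force: 0.0
t 46.42 pos [ 418.201 -160.506    6.127] rpy [3.141 0.299 0.265] j [-0.4   0.68  2.01 -0.28  0.71  1.14] op 1.0 F [0.457 0.631 0.395] gf 0.0
shift cm [ 0.04 -0.01  0.1 ]
turn [-0.001 -0.001 -0.006]
```

```bash
python3 -m inch '[[0,0,0,0,0,0.1,1],[0,0,0,0,0,0,1],[0,0,0,0,0,0,1],[0,0,0,0,0,0,1],[0,0,0,0,0,0,1],[0,0,0,0,0,0,1],[0,0,0,-0.6,0,-2,1],[0,0,0,-1.5,0,-4.8,1],[0,0,0,-1.5,0,-4.8,1],[0,0,0,-1.5,0,-4.8,1],[0,0,0,-1.2,0,-4,1],[0,0.15,0,0,0,0,1],[0,0.15,0,0,0,0,1],[0,0,0,4.9,-2.3,0,1],[0,0,0,4.9,-2.3,0,1],[0,0,0,4.9,-2.3,0,1],[0,0,0,4.9,-2.3,0,1],[0,0,0,4.9,-2.3,0,1],[0,0,0,0,0,0,1]]'; python3 - <<'E'
from h import *
a=np.radians(110)
plan(626.6,14.4,215,yaw=a)
for th in(2.2,2.5):
    W=(R.from_euler('z',-.35)*R.from_euler('y',th)).as_matrix().T@ori(a,np.pi/2-.3); print(R.from_matrix(W).as_euler('ZYZ')-[0,0,np.pi/2])
E
```

```text
t: 48.8
eef_pos: [625.1, 17.0, 216.7]
tcp_rot: [-3.141, 0.001, 0.268]
ft_force: [0.0, -0.9, -2.2]
opening: 0.63
grip_force: 30.0
t 48.8 pos [625.097  16.974 216.697] rpy [-3.141  0.001  0.268] j [-0.08  0.49  1.56  0.    1.1   1.22] op 0.63 F [ 0.012 -0.888 -2.206] gf 29.999569952487946
shift cm [0.08 0.29 0.17]
turn [-0.001  0.    -1.652]
[ 0.883  1.9   -0.858]
[ 0.83   1.702 -1.09 ]
```

```bash
python3 -m inch '[[0,0,-0.165,0,0.2,0,1],[0,0,-0.165,0,0,0,1],[0,0,-0.165,0,0,0,1],[0,0,-0.165,0,0,0,1],[0,0,-0.165,0,0,0,1],[0,0,-0.165,0,0,0,1],[0,0,-0.165,0,0,0,1],[0,0,-0.165,0,0,0,1],[0,0,-0.165,0,0,0,1],[0,0,-0.165,0,0,0,1],[0,0.159,0,0,0,0,1],[0,0.159,0,0,0,0,1],[0,0.159,0,0,0,0,1],[0,0.159,0,0,0,0,1],[0,0.159,0,0,0,0,1],[0,0.159,0,0,0,0,1],[0,0.159,0,0,0,0,1],[0,0.159,0,0,0,0,1],[0,0,0,0,0,0,1],[0,0,0,0,0,0,1]]'; python3 - <<'E'
from h import *
plan(626.6,14.4,78,rot=ori(np.radians(110),np.pi/2-.3))
p=cam("top"); X=cloud(p); Z=X[...,2]; save(p,"c3")
m=(abs(X[...,0]-626)<45)&(abs(X[...,1]-10)<40)&(Z>250)&(Z<275); print(m.sum(), m.sum()>5 and (cv2.minAreaRect(X[m][:,:2].astype(np.float32)),np.median(Z[m])))
P=X[m]
if len(P)>20: print(np.linalg.lstsq(np.c_[P[:,:2]-P[:,:2].mean(0),np.ones(len(P))],P[:,2],rcond=None)[0])
for t in ("gluegun","spool","radio"):
    for n in ("top",): print(t,[(round(r["score"],2),w(p,r["centre"])) for r in env.find_in(p,t)[:1]])
E
```

```text
t: 51.3
eef_pos: [624.2, 12.6, 218.2]
tcp_rot: [3.14, -1.268, 1.916]
ft_force: [0.2, 1.0, -1.2]
opening: 0.627
grip_force: 30.0
t 51.3 pos [624.163  12.616 218.226] rpy [ 3.14  -1.268  1.916] j [-0.4   0.86  1.36  0.84  1.92 -0.9 ] op 0.627 F [ 0.16   1.015 -1.205] gf 29.999554753303528
shift cm [-13.36   0.28   4.26]
turn [ 0.005  0.003 -0.001]
304 (((625.88916015625, 2.64837646484375), (60.80136489868164, 27.916149139404297), 19.925825119018555), np.float64(263.3867968988776))
[  0.005   0.001 263.091]
gluegun [(0.69, array([ 774.91 , -126.535,   24.952]))]
spool [(0.66, array([753.924,  76.627,  35.055]))]
radio [(0.77, array([723.557, 273.473,  31.181]))]
```

View pics/c3.png

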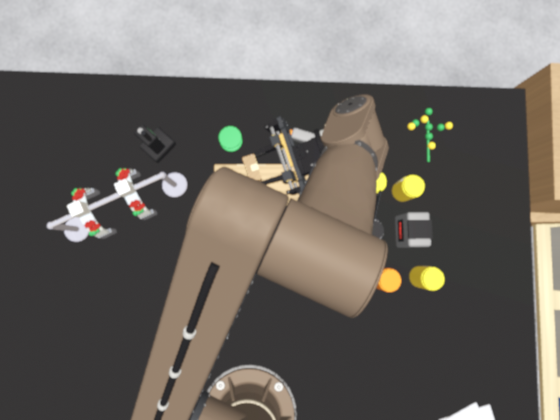

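```bash
python3 - <<'E'
from h import *
for n in("top","side"):
    p=cam(n); X=cloud(p); Z=X[...,2]
    for lo,hi in((120,250),(250,300),(300,350),(350,450)):
        m=(Z>lo)&(Z<hi)&(X[...,0]>540)&(X[...,1]<-60)&(X[...,1]>-420); d=np.hypot(X[...,0]-628,X[...,1]+313)
        if m.sum()>5: i=np.argmin(np.where(m,d,1e9)); print(n,lo,hi,d.flat[i],X.reshape(-1,3)[i], "ymin",X[m][:,1].min())
E
```

```text
top 120 250 187.07351749295208 [ 618.864 -126.15   247.943] ymin -126.14970993063235
top 250 300 42.850934753436896 [ 666.703 -294.607  295.156] ymin -299.70599967756004
top 300 350 32.813335394746204 [ 639.241 -282.172  315.431] ymin -290.6841947943851
top 350 450 54.50176122149265 [ 615.935 -259.85   350.273] ymin -261.9705306257282
side 120 250 69.18755816572981 [ 684.803 -273.499  248.577] ymin -287.34737832592776
side 250 300 38.95998424515953 [ 659.62  -290.24   298.868] ymin -302.06468208340226
side 300 350 32.659143791822494 [ 641.5   -283.262  315.5  ] ymin -291.8542741356024
side 350 450 52.33243400831446 [ 618.264 -261.581  350.169] ymin -262.923536830948
```

```bash
python3 -c "
from h import *
plan(627,25,76,rot=ori(np.radians(110),np.pi/2-.3))"
```

```text
t 51.6 pos [624.161  13.076 218.681] rpy [ 3.138 -1.27   1.919] j [-0.4   0.86  1.36  0.84  1.92 -0.9 ] op 0.629 F [-0.107  0.317 -2.168] gf 29.999470710754395
shift cm [-13.33   0.65   5.2 ]
turn [ 0.005  0.001 -0.   ]
```

```bash
python3 -m inch '[[0,0,0,0.3,0.65,1,1],[0,0,0,-3.4,0,1.05,1],[0,0,0,-3.4,0,1.05,1],[0,0,0,-3.4,0,1.05,1],[0,0,0,-3.3,0,1.05,1],[0,0,0,0,0,0,1],[0,0,0,0,0,0,1]]'; python3 - <<'E'
from h import *
plan(627,25,62,rot=ori(np.radians(110),np.pi/2-.3))
for n in("top","side"):
    p=cam(n); X=cloud(p); Z=X[...,2]
    m=(Z>40)&(Z<140)&(X[...,0]>640)&(X[...,1]<-60)&(X[...,1]>-420); d=np.hypot(X[...,0]-628,X[...,1]+313); m&=d>38
    if m.sum()>5: i=np.argmin(np.where(m,d,1e9)); print(n,d.flat[i],X.reshape(-1,3)[i])
E
```

```text
t: 52.48
eef_pos: [627.1, 25.5, 77.6]
tcp_rot: [3.138, -1.271, 1.919]
ft_force: [-0.1, 0.2, -1.9]
opening: 0.629
grip_force: 30.0
t 52.48 pos [627.071  25.498  77.644] rpy [ 3.138 -1.271  1.919] j [-0.39  1.04  1.38  0.81  1.77 -1.05] op 0.629 F [-0.051  0.249 -1.9  ] gf 29.9995619058609
shift cm [-1.51 -0.03  0.42]
turn [ 0.005 -0.001 -0.   ]
top 38.063322039518525 [ 663.589 -326.499   93.787]
side 38.19885894787654 [ 646.313 -346.523   98.457]
```

No contact so far. Final descent in small steps.

```bash
python3 -m inch '[[0,0,0,-1.1,0,0.34,1],[0,0,0,-0.2,0,0.06,1],[0,0,0,0,0,0,1]]'; python3 -m inch '[[0,0,0,-0.1,0,0.03,1],[0,0,0,0,0,0,1]]';python3 -m inch '[[0,0,0,-0.1,0,0.03,1],[0,0,0,0,0,0,1]]'
```

```text
t: 52.95
eef_pos: [626.6, 25.2, 62.7]
tcp_rot: [-3.141, -1.272, 1.914]
ft_force: [0.2, -0.1, -2.1]
opening: 0.63
grip_force: 30.0
t: 53.2
eef_pos: [626.7, 25.2, 61.9]
tcp_rot: [3.141, -1.272, 1.915]
ft_force: [-0.3, 0.1, -1.2]
opening: 0.63
grip_force: 30.0
t: 53.45
eef_pos: [626.6, 25.2, 60.7]
tcp_rot: [3.142, -1.272, 1.915]
ft_force: [-0.2, 0.3, -2.3]
opening: 0.632
grip_force: 30.0
```

```bash
python3 -m inch '[[0,0,0,-0.1,0,0.03,1],[0,0,0,0,0,0,1]]';python3 -m inch '[[0,0,0,-0.1,0,0.03,1],[0,0,0,0,0,0,1]]'
```

```text
t: 53.7
eef_pos: [626.7, 25.2, 60.2]
tcp_rot: [3.14, -1.273, 1.916]
ft_force: [-1.1, -0.3, 3.4]
opening: 0.63
grip_force: 30.0
t: 53.95
eef_pos: [626.7, 25.1, 60.2]
tcp_rot: [3.138, -1.274, 1.919]
ft_force: [-1.9, -1.0, 9.6]
opening: 0.629
grip_force: 30.0
```

Seated; release and retreat.

```bash
python3 -m inch '[[0,0,0,0,0,0,0.1],[0,0,0,0,0,0,-0.2],[0,0,0,0,0,0,-0.6],[0,0,0,0,0,0,-1],[0,0,0,0,0,0,-1],[0,0,0,0.4,0,-1.5,-1],[0,0,0,0.5,0,-2,-1],[0,0,0,2,0,-3,-1],[0,0,0,5,0,-1,-1],[0,0,0,5,0,0,-1],[0,0,0,5,0,0,-1],[0,0,0,5,0,0,-1],[0,-0.159,0,0,0,0,-1],[0,-0.159,0,0,0,0,-1],[0,-0.159,0,0,0,0,-1],[0,-0.159,0,0,0,0,-1],[0,-0.159,0,0,0,0,-1],[0,-0.159,0,0,0,0,-1],[0,-0.159,0,0,0,0,-1],[0,-0.159,0,0,0,0,-1]]'
python3 -m inch '[[0,0,0,4,4,0,-1],[0,0,0,4,4,0,-1],[0,0,0,5,3,0,-1],[0,0,0,5,3,0,-1],[0,0,0,5,3,0,-1],[0,0,0,5,3,0,-1],[0,0,0,5,3,0,-1],[0,0,0,5,0,0,-1],[0,0,0,5,0,0,-1],[0,0,0,5,0,0,-1],[0,0,0,0,0,0,-1]]'
python3 lab.py l5; python3 - <<'E'
from h import *
for n in("top","side"):
    p=cam(n); X=cloud(p); Z=X[...,2]; save(p,"f"+n)
    for x,y in((628,75),(628,18)):
        m=(abs(X[...,0]-x)<45)&(abs(X[...,1]-y)<28)&(Z>95)&(Z<115)
        print(n,m.sum(), m.sum()>5 and (cv2.minAreaRect(X[m][:,:2].astype(np.float32)),np.median(Z[m])))
    for t in ("gluegun","spool","radio","frame0","carton0"): print(t,[(round(r["score"],2),w(p,r["centre"])) for r in env.find_in(p,t)[:3] if r["score"]>.4])
E
```

```text
t: 56.45
eef_pos: [628.6, 20.0, 301.5]
tcp_rot: [3.139, 0.006, 1.913]
ft_force: [-0.4, -0.7, -0.5]
opening: 0.998
grip_force: 0.0
t: 57.82
eef_pos: [681.1, 553.4, 299.7]
tcp_rot: [3.142, -0.0, 1.917]
ft_force: [-0.4, -1.1, -0.5]
opening: 1.001
grip_force: 0.0
can [ 506.7   -314.742]
20 1 253.09445018769082 253.09445018769082
25 9 244.26834482052465 276.90279554111004
30 4 251.5195825122031 270.6798413393292
35 3 250.7487501618702 269.607305138184
40 2 249.98838706199479 254.4716823173045
45 2 249.23807869507954 253.67399756814368
50 6 248.49743517938538 271.06976073200053
55 6 247.76608922880058 270.00614956323363
60 8 246.32992307125846 278.83196782340247
65 12 241.5112193776576 300.2359519454726
70 12 240.84348784264188 297.19014441355466
75 11 240.18233705061166 294.647270637652
80 3 265.07348959854767 286.65278017949726
((503.6640625, -313.9633483886719), 27.27770233154297)
[320, 318]
t 57.92 pos [683.259 549.913 300.056] rpy [3.141 0.    1.914] j [ 0.6   0.9   0.53 -0.    1.71  0.26] op 0.999 F [-0.029 -0.317 -0.789] gf 0.0
shift cm [-75.38 -45.77  24.41]
top 251 (((627.02764892
[... 603 characters left out ...]
105.376])), (0.7, array([619.226,  13.179, 107.032])), (0.54, array([ 749.968, -186.278,   20.974]))]
side 199 (((628.679931640625, 74.26972961425781), (60.988590240478516, 32.33940505981445), 2.5543131828308105), np.float64(104.41468096756137))
side 216 (((628.7924194335938, 13.659398078918457), (60.230369567871094, 30.492265701293945), 18.457326889038086), np.float64(104.5399824537028))
gluegun [(0.82, array([ 742.54 , -197.601,   34.935]))]
spool [(0.78, array([756.722,  74.053,  44.492]))]
radio []
frame0 [(0.93, array([567.132, 297.791, 137.788])), (0.59, array([513.743, 408.486, 139.247]))]
carton0 [(0.97, array([615.739,  63.331,  86.812])), (0.85, array([620.636,   8.542,  70.183]))]
```

View pics/fside.png

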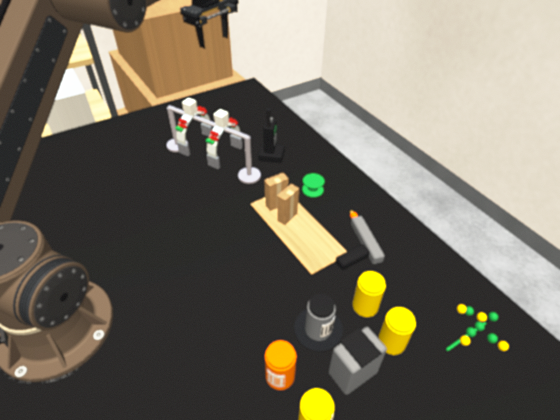

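Both cartons stand on the board at (277,190) and (288,203). Both frames hang on the rail at (189,125) and (219,138). The canister stands on the pad with its label towards the scanner at (322,318), and the bystanders are where they started.

```bash
python3 -c "
from cell import env
print(env.job_done())"
```

```text
the job is handed in; nothing more can be done
None
```

The job is handed in at about 58 s: the canister's label faces the scanner to within my few-degree measuring error, both frames hang on the rail, and both cartons present stand on end on the board, with spool, radio and glue gun not shifted as far as the cameras show; `job_done()` returned no verdict.

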